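Close the paste pot and put it away standing on its lid

ROBOT

A 6-joint arm with a two-finger parallel gripper is mounted at the origin on a cart in front of the work surface, level with it; the furniture and walls round the work are solid. World frame = base frame: x ahead of the robot, y to its left, z up, the work surface at z = 0. Lengths are in m, angles in rad, forces in N, time in s.
With the tool pointing down it reaches from about 0.35 to 0.775 m from the base axis. Payload 7.3 kg.
Tool frame: the origin (TCP) lies at the very end of the fingers, on their centre line; the grasp point (between the pads) lies 19 mm behind it; z points along the fingers, y is the direction in which the jaws open and shut (so a half turn about z gives the same grasp; the last joint's range is limited). The gripper opens to 92 mm and grips with 3 to 60 N. Pads are 19 mm wide; open, the fingers measure 130 mm over their backs; the gripper's body (75 mm by 190 mm) begins 47 mm behind the grasp point.
Start: joints at [-1.447, 0.342, 1.524, -0, 1.275, -0.146], TCP at [0.14, -0.506, 0.227] pointing down, gripper open.
Joint ranges: [-2.53, 2.53], [-0.77, 2.02], [0.04, 2.7], [-1, 4.14], [0.28, 2.66], [-3.11, 3.11]. Speed limits (rad/s): [2.57, 2.57, 3.14, 3.14, 3.14, 3.14].

INTERFACE

Orientations are given as [roll, pitch, yaw] about the fixed x, y, z axes, in that order (R = Rz(yaw) Ry(pitch) Rx(roll)).
In Python, from cell import robot gives the robot as it stands.
- The arm moves only by the shell command python3 -m pendant 'ROWS' [OPENING] [FORCE]. ROWS is JSON, a list of rows, each a list of 2 entries, a list of its own where there are three numbers: the shift along the tool's x, y, z in mm, then the turn about the tool's z in degrees. In form: [[[x, y, z], turn], ...]. A call has 1 to 10 rows; each row is the pose to reach, as a shift and turn from the pose measured when the call began, along the tool's axes at that moment; what a row does not reach only later rows make up. A row lasts 1/12 s, in which the tool goes at most 41.7 mm and 7.16 degrees, less where a joint would pass 70% of its speed; a pose out of reach is approached as far as the arm can. A call with a gripper value outside its range is refused whole. OPENING is the opening, from 0 (shut) to 1 (fully open), set as the call begins (- or left out, the last holds). The fingers move at their own pace and stop on an object; FORCE is the grip in N (left out, the last holds). Time passes only in rows, so rows that repeat a pose let the fingers close. It gives the time, the measured TCP pose, the force and the opening at its end, in the units of the state.
- robot.observe(): the state, without advancing time (a new reading comes with each control period).
- robot.read_camera(name): name is "side" or "top" or "wrist"; returns the picture (420x560x3 uint8, red, green, blue); there is no depth.
- robot.calibration(name): a dict with "vfov" (degrees; the focal length in pixels is half the picture's height over the tangent of half this angle, whatever the lens; pixels are square), "cx", "cy" (the principal point, pixels), "k1" (the pictures are not rectified: a ray, as slopes to the right and down, at radius r is drawn at 1 + k1 r^2 times it, then the intrinsics apply), "rvec" (rotation vector, rad) and "tvec" (3), from world to camera coordinates, as OpenCV has them. Camera axes: x right, y down, z forward; pixel columns grow to the right and rows downward; lengths in m; the calibration is good to about 2 mm. A picture is of the moment at which its call begins: read the wrist's pose just before it. calibration takes no time and is no camera call; for the wrist camera it gives the pose at the moment of the call.
- robot.hand_in(): hands the job in, once; it reports no verdict.
Trained networks look in the newest picture that a camera, given by its name, has taken for a name from the list of things; names that differ only in an ending like _2 or _b are one class to them, and where a whole thing is asked for, a point or a joint stands for the part that bears it (a point fixed in the world has none). Each returns a list of dicts, best first, with "p" (0 to 1); they miss things now and then, are a little off and sometimes report something else, mostly with a low value. They report only what shows in the picture. A call takes as long as a camera call.
- robot.find_in(camera, query): "xy" ([column, row] as shares, 0 to 1, of the picture: columns of its width, rows of its height, amid what is visible of it).
The state is a dict: "time": time; "qpos": joint angles; "qvel": joint speeds; "joint_efforts": joint torques, N m; "tool_pos": TCP position; "tool_rot": TCP orientation; "contact_force": force on the tool from outside, world axes, zero at the start; "torque": the same for the moment, N m; "opening": finger opening in m.
Only numpy, scipy, OpenCV 4.12 (cv2) and the standard library are available. Lean on these libraries where they do the work, as an engineer would, in place of code of your own. Each camera call takes 0.05 s, during which the arm holds its last target.

TASK

Put the open pot of fitting paste (yellow label, red lid) away the way the blue one already is: upside down, standing on its lid on the floor of the drip tray. First, while it still stands upright on the bench, screw its lid clockwise fully home, because paste would run out if it were tipped with the lid loose; then turn it over and set it down gently beside the blue pot without disturbing that pot or the cup, tape roll and pliers lying about.

Things in the scene. Friction and masses are not known exactly. Their poses are not given: they have to be found in the camera images.
- pot: the open pot: square, white, yellow label panels, round red screw lid; loose, about 0.4 kg, upright on the bench at the start. Body 60 x 60 mm, 62 mm high, shoulder to 68 mm, then the lid; 90 mm in all with the lid home. Origin: centre of its bottom face; z points from bottom to lid, x and y square to the flat sides. Upside down on its lid, the origin is 90 mm above what it stands on.
- lid_top (a point): centre of the top face of the red lid. The lid is ribbed, 54 mm across and 20 mm high, on the pot's axis; its underside is 2 mm above the shoulder when home. There is no finger room below the lid's underside: the shoulder and body are wider than the lid.
- lid (a joint): turn of the red lid, rad: 0 = screwed fully home, 3.3 = fully open; captive, cannot come off. Clockwise from above closes it; it sinks 1.3 mm per rad as it closes: go down with it (a pot lifted off the bench turns along with its lid). The thread is easy (0.03 N m); at the stop the whole pot begins to turn, which does no harm.
- tray: drip tray, fixed on the bench: aluminium, 160 mm along its x and 270 mm along its y, 14 mm high rim 4 mm thick, flat black rubber floor 5 mm above the bench. Origin: centre of its underside, z up. The stored pot stands in its -y half, the +y half is free.
- stored_pot: a like pot with blue label panels and a green lid, already put away upside down on its lid in the -y half of the tray, loose, 60 x 60 mm, 90 mm high. Origin: centre of the lid's face on the tray floor, z up.
- red_cup: red plastic cup, loose, 57 mm across, 50 mm high, bystander; origin under its centre
- tape_roll: black roll of tape lying flat, loose, 105 mm across, 19 mm high, bystander; origin under its centre
- pliers: pliers with red grips lying flat, loose, about 167 x 66 x 15 mm, bystander; origin under the centre

How it is judged:
On the way:
1. the lid is screwed fully home (within 0.15 rad of its stop) while the pot stands upright (value of joint lid below 0.15 rad and angle between pot's own z axis and vertical below 0.15 rad), for 0.2 s.
At the end, for the whole second after the job is handed in: the pot rests upside down on its lid (within 0.09 rad), lid flat on the tray floor inside the rim (origin 90 to 99 mm above the tray's underside, within 55 mm of its centre in x, 110 mm in y), lid within 0.15 rad of home; the blue pot still stands on its lid (angle between pot's own z axis and vertical above 3.05 rad and value of joint lid below 0.15 rad and z of pot in the frame of tray between 0.09 and 0.099 m and x of pot in the frame of tray between -0.055 and 0.055 m and y of pot in the frame of tray between -0.11 and 0.11 m and linear speed of pot below 0.02 m/s and angular speed of pot below 0.2 rad/s and angle between stored_pot's own z axis and vertical below 0.1 rad); the robot touches nothing.
It fails at once if the pot is tipped more than 0.6 rad while its lid is more than 0.3 rad from home (value of joint lid above 0.3 rad and angle between pot's own z axis and vertical above 0.6 rad).
It fails at once if the pot strikes or presses the tray with more than 60 N (contact force between pot and tray above 60 N).
It fails at once if the stored pot is shifted by more than 25 mm (distance of stored_pot from where it was at the start of the episode above 0.025 m).
It fails at once if the cup, the tape roll or the pliers are shifted by more than 30 mm (distance of any of red_cup, tape_roll, pliers from where it was at the start of the episode above 0.03 m).
It also fails if it takes over 72 s, if anything falls off the work surface, if the arm or the gripper's body presses on something with over 40 N, if the wrist force passes 120 N, or if a joint passes its speed limit or range.

## Working session

There is one attempt and no reset: what is moved stays moved. The work goes in short steps, Python scripts to look and compute and a shell command to move; the robot and the scene stay as the last step left them, time stands still between calls to the robot, and variables do not carry over. Pictures are saved under pics/ and viewed, and the job is handed in when it is done.

```bash
mkdir -p pics; ls; cat > h.py <<'E'
import numpy as np, cv2
from cell import robot
def snap(cam,fn):
    im=robot.read_camera(cam); cv2.imwrite('pics/'+fn,im[:,:,::-1]); return im
def K(c):
    f=210/np.tan(np.radians(c['vfov'])/2); return f
def ray(cam,px,c=None):
    c=c or robot.calibration(cam); f=K(c)
    d=np.array([(px[0]-c['cx'])/f,(px[1]-c['cy'])/f]); u=d.copy()
    for _ in range(30): u=d/(1+c['k1']*(u@u))
    R=cv2.Rodrigues(np.array(c['rvec'],float))[0]; t=np.array(c['tvec'],float)
    return -R.T@t, R.T@np.array([u[0],u[1],1.])
def at_z(cam,px,z,c=None):
    o,d=ray(cam,px,c); s=(z-o[2])/d[2]; return o+s*d
def proj(cam,P,c=None):
    c=c or robot.calibration(cam); f=K(c)
    R=cv2.Rodrigues(np.array(c['rvec'],float))[0]; p=R@np.array(P,float)+np.array(c['tvec'],float).ravel()
    u=p[:2]/p[2]; u=u*(1+c['k1']*(u@u)); return np.array([u[0]*f+c['cx'],u[1]*f+c['cy']])
def tri(obs):
    A=np.zeros((3,3));b=np.zeros(3)
    for cam,px in obs:
        o,d=ray(cam,px); d=d/np.linalg.norm(d); M=np.eye(3)-np.outer(d,d); A+=M;b+=M@o
    return np.linalg.solve(A,b)
def st():
    s=robot.observe()
    for k in ['time','qpos','tool_pos','tool_rot','contact_force','torque','opening']: print(k,np.round(s[k],4))
    return s
E
python3 - <<'E'
from h import *
st()
for cam in ['side','top','wrist']:
    snap(cam,f'{cam}0.png')
    c=robot.calibration(cam); o,_=ray(cam,(280,210)); print(cam,c['vfov'],c['k1'],np.round(o,3))
for cam in ['side','top']:
    for q in ['pot','lid_top','tray','stored_pot','red_cup','tape_roll','pliers']:
        r=robot.find_in(cam,q)
        print(cam,q,[(np.round(np.array(x['xy'])*[560,420],1).tolist(),round(x['p'],2)) for x in r[:2]])
E
```

```text
pics
time 0.0
qpos [-1.447   0.3427  1.525   0.      1.2754 -0.146 ]
tool_pos [ 0.1399 -0.5056  0.2261]
tool_rot [-3.1401e+00 -2.0000e-04  2.6980e-01]
contact_force [ 0.3362 -0.0089 -0.5259]
torque [ 0.0005  0.0626 -0.0233]
opening 0.0918
side 48.18981311554648 -0.1255304039939107 [0.559 0.882 0.73 ]
top 46.361277445937965 -0.16192271208116868 [ 0.42  -0.06   1.289]
wrist 71.36411946046326 -0.06120409300185881 [ 0.208 -0.488  0.383]
side pot []
side lid_top [([292.4, 286.9], 0.93)]
side tray [([296.7, 209.7], 0.61)]
side stored_pot [([298.2, 168.8], 0.92)]
side red_cup [([293.4, 263.6], 0.95)]
side tape_roll [([221.4, 320.8], 0.85), ([292.2, 304.0], 0.27)]
side pliers [([238.8, 148.4], 0.82)]
top pot [([424.5, 182.2], 0.59), ([161.8, 232.2], 0.58)]
top lid_top [([162.8, 230.2], 0.82)]
top tray [([308.0, 241.5], 0.72)]
top stored_pot [([351.4, 235.3], 0.77)]
top red_cup [([210.0, 235.9], 0.94)]
top tape_roll [([159.3, 186.1], 0.83)]
top pliers []
```

View pics/top0.png

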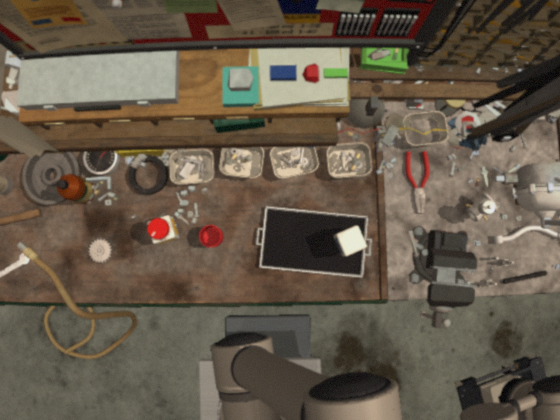

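View pics/side0.png

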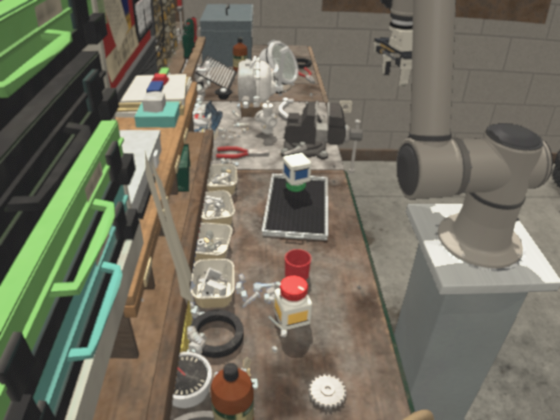

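View pics/wrist0.png

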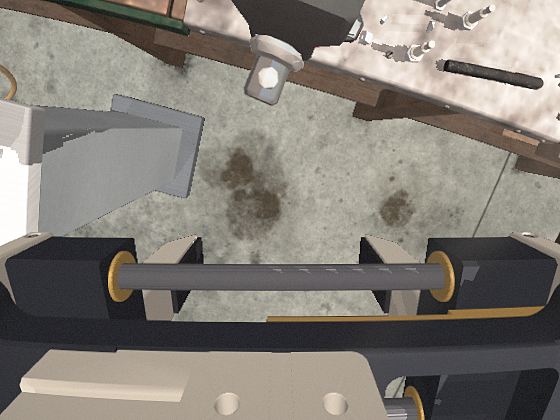

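The top view shows the pot at (159,230), the cup right beside it at (210,236), the tray centred near (314,241) with the blue pot at (351,240), and the tape at (150,175). Now the metric positions.

```bash
python3 - <<'E'
from h import *
r=np.round
lid=(159,229)
print('lid z.094',r(at_z('top',(159,229),.094),4),r(at_z('side',(293,285),.094),4), r(tri([('top',(159,229)),('side',(293,285))]),4))
print('cup top',r(at_z('top',(210,236),.05),4), r(at_z('side',(297,258),.05),4))
for p in [(263,207),(369,211),(365,277),(258,270)]: print('tray rim',r(at_z('top',p,.014),4))
print('stored',r(at_z('top',(351,241),.095),4))
print('tape',r(at_z('top',(148,174),.019),4))
print('pliers',[r(at_z('top',p,.01),3) for p in [(410,152),(427,153),(420,212)]])
im=cv2.imread('pics/top0.png'); im2=cv2.imread('pics/side0.png')
a=cv2.resize(im[190:280,110:250],None,fx=5.6,fy=5.6,interpolation=2); cv2.imwrite('pics/z1.png',a)
b=cv2.resize(im2[230:360,180:350],None,fx=4.5,fy=4.5,interpolation=2); cv2.imwrite('pics/z2.png',b)
c=cv2.resize(im[195:290,240:400],None,fx=5,fy=5,interpolation=2); cv2.imwrite('pics/z3.png',c)
E
```

```text
lid z.094 [0.49   0.2348 0.094 ] [0.4928 0.246  0.094 ] [0.4912 0.237  0.0849]
cup top [0.4731 0.1147 0.05  ] [0.4746 0.1199 0.05  ]
tray rim [ 0.5484 -0.0193  0.014 ]
tray rim [ 0.5335 -0.2975  0.014 ]
tray rim [ 0.3613 -0.2818  0.014 ]
tray rim [ 0.3849 -0.0042  0.014 ]
stored [ 0.4534 -0.2356  0.095 ]
tape [0.6405 0.2846 0.019 ]
pliers [array([ 0.692, -0.416,  0.01 ]), array([ 0.689, -0.463,  0.01 ]), array([ 0.529, -0.436,  0.01 ])]
```

View pics/z1.png

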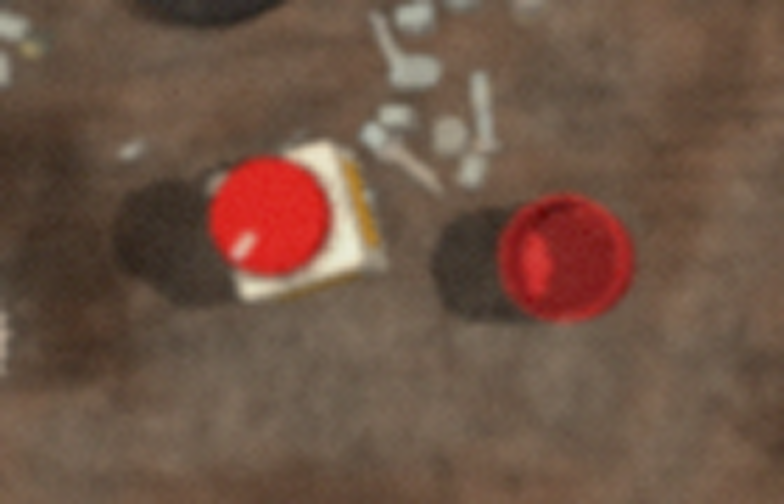

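View pics/z2.png

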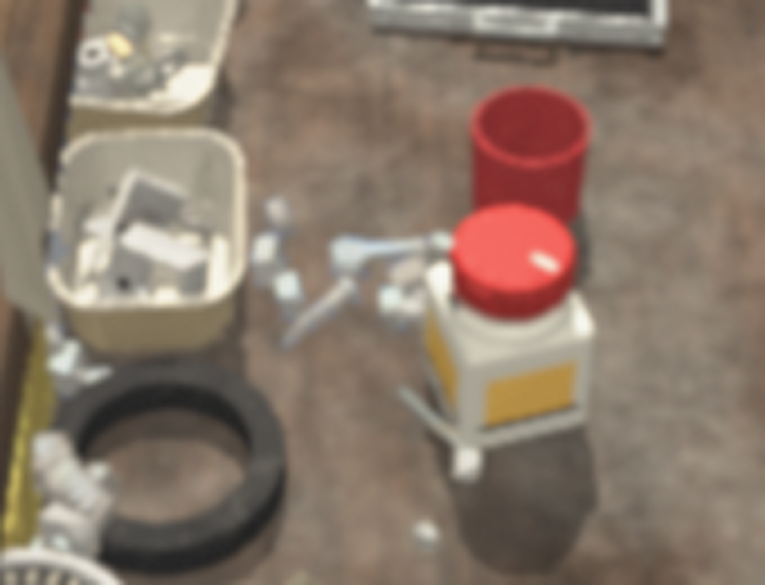

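View pics/z3.png

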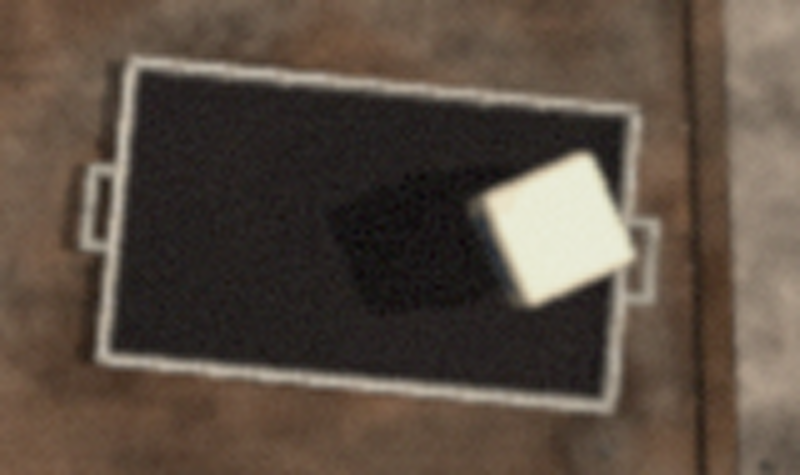

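```bash
python3 - <<'E'
from h import *
r=np.round
print('lid',r(at_z('top',(157.9,228.4),.0935),4), r(at_z('side',(294,285),.0935),4),r(tri([('top',(157.9,228.4)),('side',(294,285))]),4))
z=lambda x,y:(x/5.6+110,y/5.6+190)
# shoulder corners at z=.062
for p in [(328,143),(368,262),(242,300)]: print('corner',r(at_z('top',z(*p),.062),4))
print('cup',r(at_z('top',z(567,257),.05),4))
z3=lambda x,y:(x/5+240,y/5+195)
C=[at_z('top',z3(*p),.014) for p in [(128,60),(638,106),(612,411),(98,362)]]
print(r(C,4)); c=np.mean(C,0); print('tray c',r(c,4), 'yaw of y axis', np.degrees(np.arctan2(*( (C[0]-C[1]+C[3]-C[2])[[1,0]]))))
S=[at_z('top',z3(*p),.095) for p in [(485,203),(588,152),(636,252),(528,306)]]
print('stored',r(S,4),r(np.mean(S,0),4))
E
```

```text
lid [0.4915 0.2377 0.0935] [0.4909 0.2455 0.0935] [0.491  0.2393 0.0875]
corner [0.5256 0.2183 0.062 ]
corner [0.4717 0.1999 0.062 ]
corner [0.4553 0.2575 0.062 ]
cup [0.4734 0.1115 0.05  ]
[[ 0.5483 -0.0261  0.014 ]
 [ 0.5199 -0.2933  0.014 ]
 [ 0.361  -0.275   0.014 ]
 [ 0.3915 -0.0085  0.014 ]]
tray c [ 0.4552 -0.1507  0.014 ] yaw of y axis 83.68835527912796
stored [[ 0.4673 -0.2015  0.095 ]
 [ 0.4913 -0.2529  0.095 ]
 [ 0.4419 -0.2752  0.095 ]
 [ 0.4167 -0.2213  0.095 ]] [ 0.4543 -0.2378  0.095 ]
```

```bash
cat >> h.py <<'E'
from scipy.spatial.transform import Rotation as Rn
def go(*targets):
    s=robot.observe(); p=np.array(s['tool_pos']); R=Rn.from_euler('xyz',s['tool_rot'])
    yaw=s['tool_rot'][2]
    print('t',round(s['time'],2),'p',np.round(p,4),'yaw',round(np.degrees(yaw),1),'q6',round(s['qpos'][5],2),'F',np.round(s['contact_force'],1),'T',np.round(s['torque'],2),'op',np.round(s['opening'],4))
    for t in targets:
        d=R.inv().apply(np.array(t[:3])-p)*1000
        print(t,'->',np.round(d,1), 'turn',round(-(t[3]-np.degrees(yaw)),1) if len(t)>3 else '')
E
python3 -c "
from h import *
go((.45,-.2,.2),(.491,.238,.2))"
```

```text
t 0.85 p [ 0.14   -0.506   0.2268] yaw 15.5 q6 -0.15 F [-0.8 -0.4  0.6] T [0.03 0.   0.04] op 0.0918
(0.45, -0.2, 0.2) -> [ 380.4 -212.3   26.7] turn 
(0.491, 0.238, 0.2) -> [ 536.6 -623.5   26.7] turn
```

```bash
python3 -m pendant '[[[380,-212,10],-60],[[380,-212,10],-60],[[380,-212,10],-60],[[380,-212,10],-60],[[380,-212,10],-60],[[380,-212,10],-60],[[380,-212,10],-60],[[380,-212,10],-60],[[480,-400,20],-65],[[537,-600,20],-70]]' 1 20; python3 -c "
from h import *
go((.491,.238,.17))"
```

```text
time: 1.68
tool_pos: [0.4045, -0.1917, 0.2163]
tool_rot: [3.141, 0.0, 1.498]
contact_force: [0.7, -0.1, 0.9]
opening: 0.092
t 1.68 p [ 0.4045 -0.1917  0.2163] yaw 85.8 q6 -0.54 F [ 0.7 -0.1  0.9] T [ 0.02 -0.08  0.  ] op 0.092
(0.491, 0.238, 0.17) -> [434.9  54.9  46.1] turn
```

```bash
python3 -m pendant '[[[435,55,40],-72],[[435,55,40],-72],[[435,55,40],-72],[[435,55,40],-72],[[435,55,40],-72],[[435,55,40],-72],[[435,55,40],-72],[[435,55,40],-72],[[435,55,40],-72],[[435,55,40],-72]]'; python3 -c "
from h import *
go((.491,.238,.17,230-360),(.491,.238,.17,230))"
```

```text
time: 2.52
tool_pos: [0.486, 0.2157, 0.1784]
tool_rot: [3.141, 0.002, 2.748]
contact_force: [0.4, 0.5, 0.2]
opening: 0.0918
t 2.52 p [0.486  0.2157 0.1784] yaw 157.5 q6 -0.9 F [0.4 0.5 0.2] T [ 0.04 -0.25 -0.01] op 0.0918
(0.491, 0.238, 0.17, -130) -> [ 4.  22.5  8.4] turn 287.5
(0.491, 0.238, 0.17, 230) -> [ 4.  22.5  8.4] turn -72.5
```

```bash
python3 - <<'E'
from h import *
snap('wrist','w1.png'); 
for n in ['lid_top','pot']:
    print([(np.array(x['xy'])*[560,420],x['p']) for x in robot.find_in('wrist',n)[:2]])
print(proj('wrist',(.491,.238,.094)))
E
```

```text
[(array([310.576, 202.02 ]), 0.92)]
[(array([307.216, 196.182]), 0.78)]
[307.79896299 207.14738119]
```

View pics/w1.png

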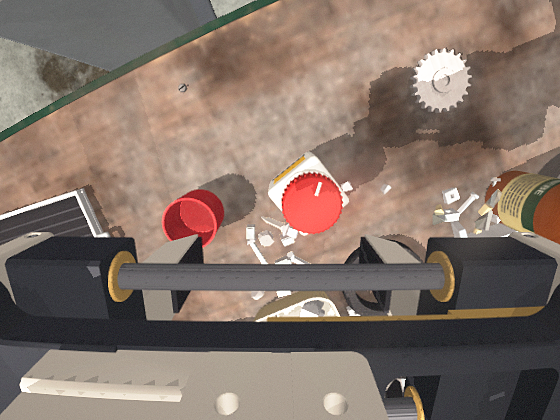

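```bash
python3 - <<'E'
from h import *
print(at_z('wrist',(311.5,203),.0943),at_z('wrist',(311.5,203),.09))
go((.491,.238,.12,230))
E
```

```text
[0.48872028 0.24223677 0.0943    ] [0.48991927 0.24224103 0.09      ]
t 2.67 p [0.4857 0.216  0.1777] yaw 157.4 q6 -0.9 F [-0.1  0.3 -0.2] T [ 0.04 -0.15 -0.01] op 0.0917
(0.491, 0.238, 0.12, 230) -> [ 3.6 22.3 57.7] turn -72.6
```

```bash
python3 -m pendant '[[[5,24,40],-72],[[5,24,57],-72],[[5,24,57],-72],[[5,24,57],-72],[[5,24,57],-72],[[5,24,57],-72],[[5,24,57],-72],[[5,24,57],-72],[[5,24,57],-72],[[5,24,57],-72]]'; python3 - <<'E'
from h import *
go((.490,.240,.079))
snap('wrist','w2.png'); snap('side','s2.png')
E
```

```text
time: 3.5
tool_pos: [0.4905, 0.2385, 0.121]
tool_rot: [-3.141, -0.0, -2.288]
contact_force: [-0.2, -0.2, -0.0]
opening: 0.0915
t 3.5 p [0.4905 0.2385 0.121 ] yaw -131.1 q6 -2.11 F [-0.2 -0.2 -0. ] T [ 0.17 -0.13  0.02] op 0.0915
(0.49, 0.24, 0.079) -> [-0.8  1.4 42. ] turn
```

View pics/w2.png

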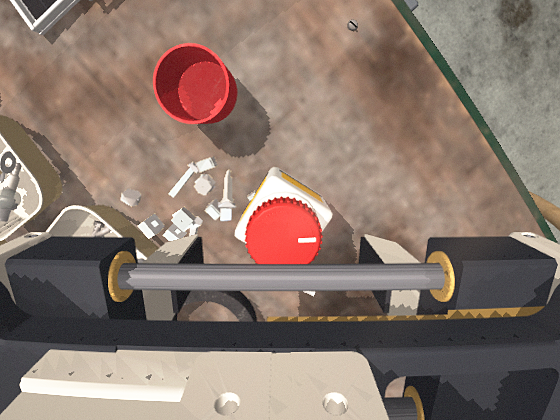

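View pics/s2.png

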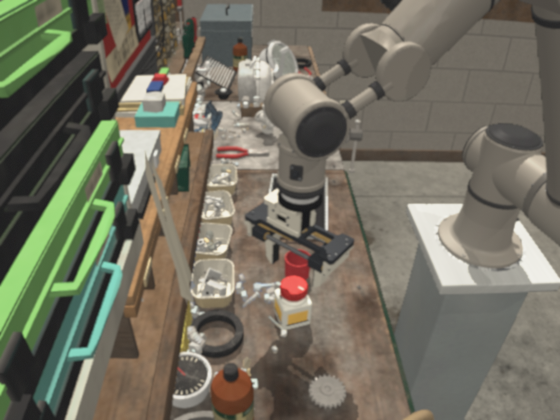

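```bash
python3 -m pendant '[[[-1,1,20],0],[[-1,1,35],0],[[-1,1,42],0],[[-1,1,42],0],[[-1,1,42],0]]'; python3 -m pendant '[[[0,0,0],0],[[0,0,0],0],[[0,0,0],0],[[0,0,0],0],[[0,0,0],0],[[0,0,0],0]]' 0.5 25; python3 - <<'E'
from h import *
go()
E
```

```text
time: 4.02
tool_pos: [0.4906, 0.2397, 0.0792]
tool_rot: [-3.141, -0.001, -2.295]
contact_force: [-0.3, -0.2, 0.4]
opening: 0.0918
time: 4.52
tool_pos: [0.4906, 0.2398, 0.0794]
tool_rot: [-3.141, -0.0, -2.295]
contact_force: [1.7, -0.0, -0.8]
opening: 0.0564
t 4.52 p [0.4906 0.2398 0.0794] yaw -131.5 q6 -2.1 F [ 1.7 -0.  -0.8] T [ 0.18 -0.07 -0.03] op 0.0564
```

```bash
python3 -m pendant '[[[0,0,0],0],[[0,0,0],0],[[0,0,0.6],0],[[0,0,0.8],7],[[0,0,1],14]]' 0.4 25; python3 - <<'E'
from h import *
go()
E
```

```text
time: 4.93
tool_pos: [0.4902, 0.2404, 0.0788]
tool_rot: [3.141, -0.0, -2.545]
contact_force: [-3.6, 3.0, 6.2]
opening: 0.0514
t 4.93 p [0.4902 0.2404 0.0788] yaw -145.8 q6 -1.85 F [-3.6  3.   6.2] T [0.89 0.65 0.06] op 0.0514
```

```bash
python3 -m pendant '[[[0,0,0.2],7],[[0,0,0.3],14],[[0,0,0.5],21],[[0,0,0.6],28],[[0,0,0.8],35],[[0,0,1.0],42],[[0,0,1.1],49],[[0,0,1.3],56],[[0,0,1.4],63],[[0,0,1.6],70]]'; python3 - <<'E'
from h import *
go(); snap('top','t3.png'); snap('wrist','w3.png'); snap('side','s3.png')
im=cv2.imread('pics/top0.png'); 
a=np.hstack([cv2.imread('pics/w3.png'),cv2.imread('pics/s3.png')[200:400,150:350].repeat(2,0).repeat(2,1)[:420]]) if 0 else cv2.resize(cv2.imread('pics/s3.png')[230:360,180:350],None,fx=4.5,fy=4.5)
cv2.imwrite('pics/s3z.png',a)
E
```

```text
time: 5.77
tool_pos: [0.4915, 0.2407, 0.0778]
tool_rot: [3.139, 0.002, 2.51]
contact_force: [2.3, 0.6, 2.9]
opening: 0.0512
t 5.77 p [0.4915 0.2407 0.0778] yaw 143.8 q6 -0.62 F [2.3 0.6 2.9] T [ 0.16 -0.52 -0.01] op 0.0512
```

View pics/s3z.png

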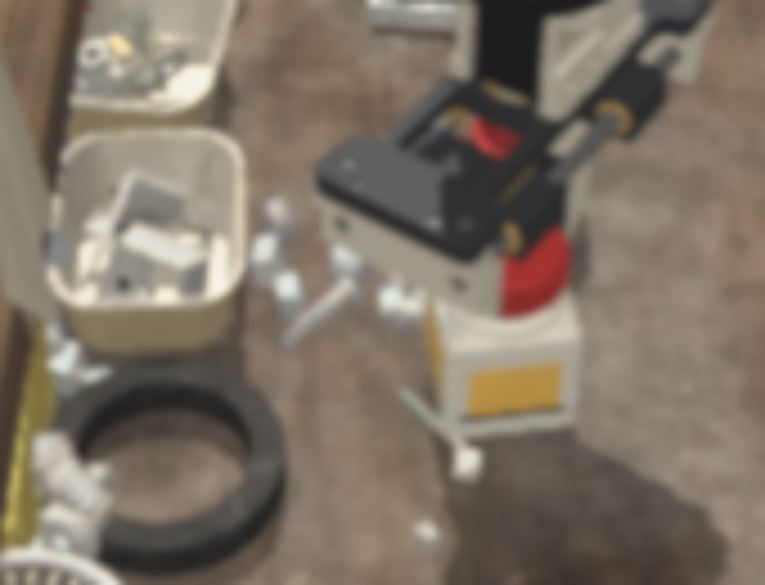

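View pics/w3.png

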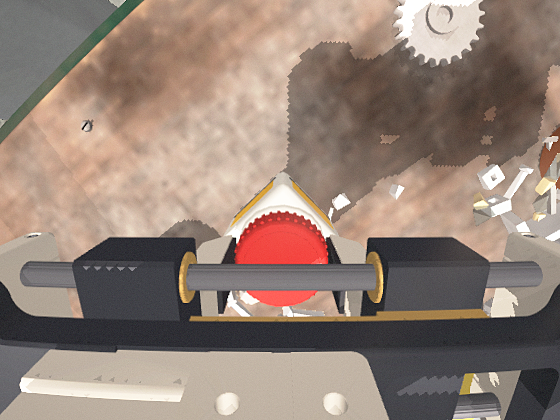

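```bash
python3 -m pendant '[[[0,0,0.6],7],[[0,0,0.8],14],[[0,0,0.9],21],[[0,0,1.1],28],[[0,0,1.3],35],[[0,0,1.4],42],[[0,0,1.6],49],[[0,0,1.7],56],[[0,0,1.9],63],[[0,0,2.1],70]]'; python3 - <<'E'
from h import *
go()
E
python3 -m pendant '[[[0,0,0.2],7],[[0,0,0.3],14],[[0,0,0.4],21],[[0,0,0.5],28]]'; python3 - <<'E'
from h import *
go()
E
```

```text
time: 6.75
tool_pos: [0.4913, 0.2402, 0.0765]
tool_rot: [3.139, -0.001, 1.296]
contact_force: [-1.6, -2.8, 11.7]
opening: 0.0511
t 6.75 p [0.4913 0.2402 0.0765] yaw 74.3 q6 0.59 F [-1.6 -2.8 11.7] T [-0.4   0.38  0.2 ] op 0.0511
time: 7.08
tool_pos: [0.4907, 0.2399, 0.0765]
tool_rot: [3.14, -0.001, 0.806]
contact_force: [-2.5, -1.1, 8.0]
opening: 0.051
t 7.08 p [0.4907 0.2399 0.0765] yaw 46.2 q6 1.08 F [-2.5 -1.1  8. ] T [-0.01  0.61  0.09] op 0.051
```

```bash
python3 -m pendant '[[[0,0,0.4],7],[[0,0,0.6],14],[[0,0,0.7],21],[[0,0,0.8],28]]';  python3 - <<'E'
from h import *
go(); snap('side','s4.png'); snap('wrist','w4.png')
a=cv2.resize(cv2.imread('pics/s4.png')[230:360,180:350],None,fx=4.5,fy=4.5)
cv2.imwrite('pics/s4z.png',a)
E
```

```text
time: 7.42
tool_pos: [0.4905, 0.2399, 0.0765]
tool_rot: [3.141, -0.001, 0.316]
contact_force: [-2.2, 0.5, 10.3]
opening: 0.0515
t 7.42 p [0.4905 0.2399 0.0765] yaw 18.1 q6 1.57 F [-2.2  0.5 10.3] T [0.15 0.41 0.1 ] op 0.0515
```

View pics/s4z.png

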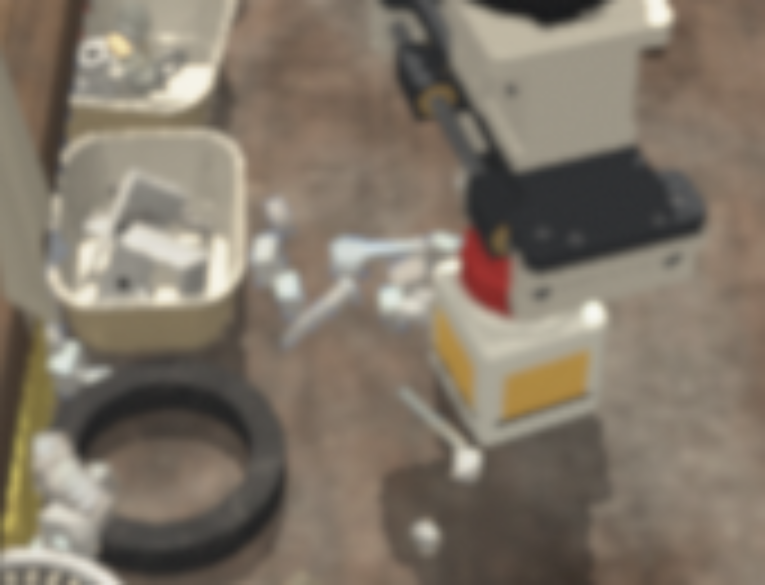

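View pics/w4.png

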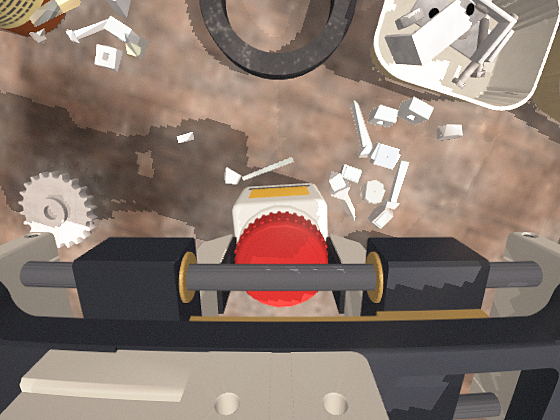

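```bash
python3 -m pendant '[[[0,0,0.4],7],[[0,0,0.6],14],[[0,0,0.7],21],[[0,0,0.8],28]]';  python3 - <<'E'
from h import *
go(); snap('wrist','w5.png')
E
```

```text
time: 7.85
tool_pos: [0.4905, 0.2402, 0.0765]
tool_rot: [-3.141, -0.002, -0.172]
contact_force: [-2.0, 0.7, 8.7]
opening: 0.0514
t 7.85 p [0.4905 0.2402 0.0765] yaw -9.9 q6 2.06 F [-2.   0.7  8.7] T [0.26 0.35 0.1 ] op 0.0514
```

View pics/w5.png

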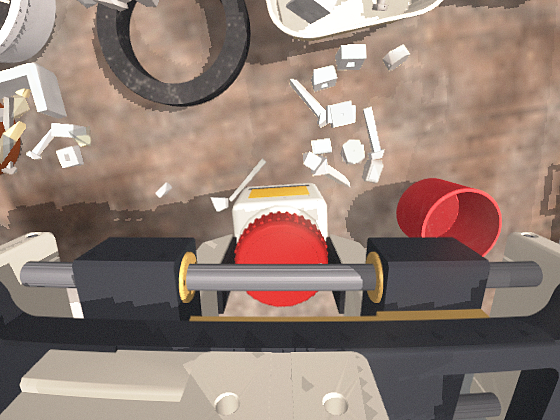

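The pot turned exactly with the tool over the last 28°, and the tool stopped sinking at z = 76.5 mm, so the lid is at its stop. Next I'll open the fingers and grip the body off-centre, so that gravity tips the pot as it is lifted.

```bash
python3 -m pendant '[[[0,0,0],0],[[0,0,0],0],[[0,0,0],0],[[0,0,0],0],[[0,0,-1],0],[[0,0,-1],0]]' 1; python3 - <<'E'
from h import *
go(); snap('wrist','w6.png'); snap('top','t6.png');snap('side','s6.png')
for n in ['lid_top','pot']:
  for c in ['wrist','top','side']:
    print(c,n,[((np.array(x['xy'])*[560,420]).round(1),x['p']) for x in robot.find_in(c,n)[:2]])
print([at_z('top',(x,300),0).round(3) for x in (60,160,260)])
E
```

```text
time: 8.4
tool_pos: [0.4905, 0.2401, 0.0774]
tool_rot: [-3.141, -0.002, -0.18]
contact_force: [-0.0, -0.4, 0.2]
opening: 0.0869
t 8.4 p [0.4905 0.2401 0.0774] yaw -10.3 q6 2.07 F [-0.  -0.4  0.2] T [ 0.01  0.01 -0.09] op 0.0869
wrist lid_top [(array([279.8, 247.4]), 0.68)]
top lid_top [(array([166.7, 229.4]), 0.46)]
side lid_top []
wrist pot [(array([278. , 228.5]), 0.69)]
top pot [(array([423.1, 181.5]), 0.61), (array([162.6, 230.3]), 0.53)]
side pot [(array([296.5, 312.6]), 0.92)]
[array([0.307, 0.533, 0.   ]), array([0.308, 0.256, 0.   ]), array([ 0.306, -0.008,  0.   ])]
```

View pics/w6.png

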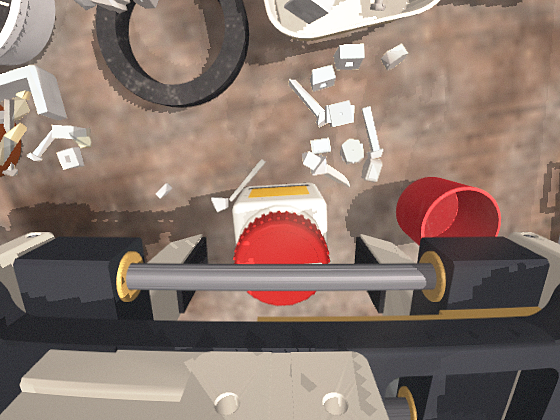

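```bash
python3 - <<'E'
from h import *
s=robot.observe(); R=Rn.from_euler('xyz',s['tool_rot']).as_matrix(); tx=R[:,0]; ty=R[:,1]
c=np.array([.4905,.2401,.09])
for d in (-27,0,27): print(d, proj('wrist',c+tx*d/1000), proj('wrist',c+ty*d/1000))
for d in (30,): 
  b=c.copy(); b[2]=.0; print('bottom front edge',proj('wrist',b+tx*.03-ty*.03),proj('wrist',b+tx*.03+ty*.03)); b[2]=.062; print('shoulder',proj('wrist',b+tx*.03-ty*.03),proj('wrist',b+tx*.03+ty*.03))
a=cv2.resize(cv2.imread('pics/w6.png')[170:320,200:360],None,fx=5,fy=5,interpolation=2); cv2.imwrite('pics/w6z.png',a)
E
```

```text
-27 [279.18892437 306.20939308] [229.33668445 262.85872523]
0 [279.11168896 262.95979055] [279.11168896 262.95979055]
27 [279.03184554 215.18277658] [328.90039392 262.85941769]
bottom front edge [242.74609359 180.0274889 ] [316.62132991 180.01991105]
shoulder [229.89603424 197.28486411] [328.70927403 197.27548505]
```

View pics/w6z.png

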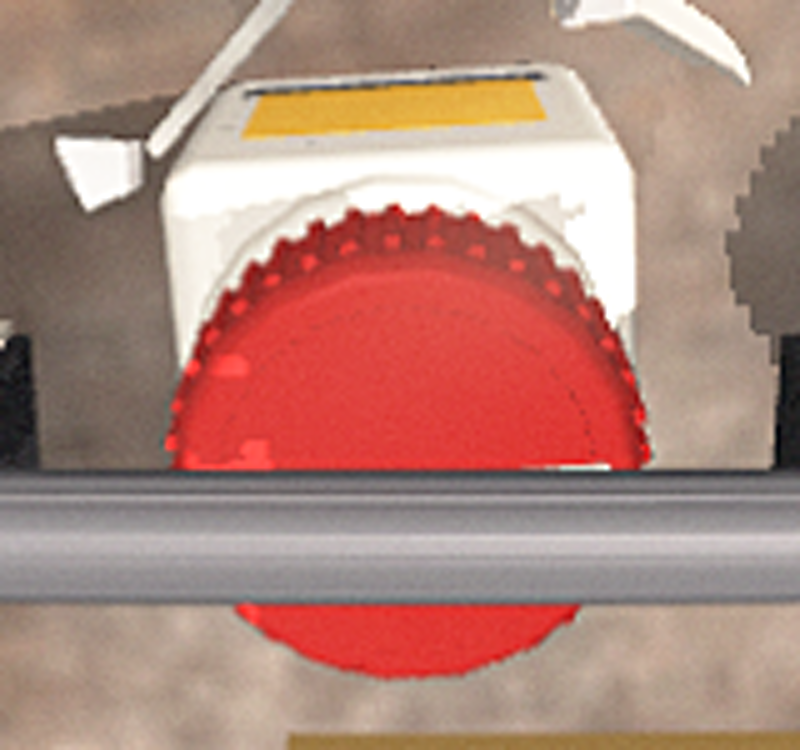

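```bash
python3 -m pendant '[[[-10,0,0],0],[[-19,0,0],0],[[-19,0,15],0],[[-19,0,30],0],[[-19,0,42],0],[[-19,0,46],0],[[-19,0,46],0],[[-19,0,46],0]]' 1; python3 -m pendant '[[[0,0,0],0],[[0,0,0],0],[[0,0,0],0],[[0,0,0],0],[[0,0,0],0],[[0,0,0],0],[[0,0,0],0]]' 0.4 10; python3 - <<'E'
from h import *
go()
E
```

```text
time: 9.52
tool_pos: [0.4716, 0.2438, 0.0317]
tool_rot: [-3.141, -0.002, -0.18]
contact_force: [0.6, -0.6, 0.2]
opening: 0.0917
time: 10.1
tool_pos: [0.4715, 0.2436, 0.032]
tool_rot: [-3.141, -0.002, -0.18]
contact_force: [-1.8, -2.3, 3.4]
opening: 0.0603
t 10.1 p [0.4715 0.2436 0.032 ] yaw -10.3 q6 2.08 F [-1.8 -2.3  3.4] T [-0.24  0.22  0.04] op 0.0603
```

Gripped at 60 mm. Now a slow lift to see whether it swings.

```bash
python3 -m pendant '[[[0,0,0],0],[[0,0,-5],0],[[0,0,-10],0],[[0,0,-18],0],[[0,0,-26],0],[[0,0,-36],0],[[0,0,-36],0],[[0,0,-36],0]]' - 10;  python3 - <<'E'
from h import *
go(); snap('wrist','w7.png');snap('side','s7.png')
a=cv2.resize(cv2.imread('pics/s7.png')[210:360,180:380],None,fx=4,fy=4,interpolation=2); cv2.imwrite('pics/s7z.png',a)
E
```

```text
time: 10.77
tool_pos: [0.472, 0.2438, 0.0689]
tool_rot: [-3.14, -0.003, -0.18]
contact_force: [-0.4, -1.0, -3.8]
opening: 0.0605
t 10.77 p [0.472  0.2438 0.0689] yaw -10.3 q6 2.08 F [-0.4 -1.  -3.8] T [0.05 0.07 0.03] op 0.0605
```

View pics/s7z.png

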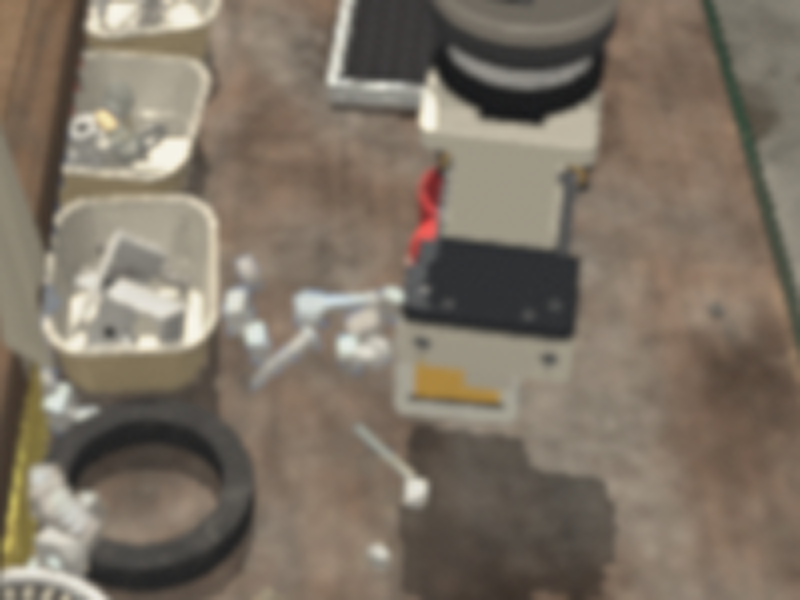

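View pics/w7.png

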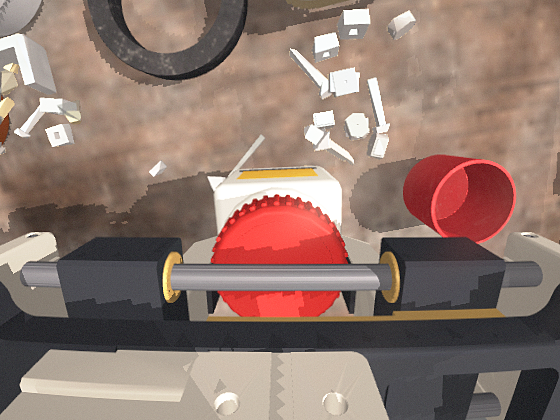

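Lifted (3.8 N weight) but no swing at 10 N, so I'll loosen the grip.

```bash
python3 -m pendant '[[[0,0,0],0],[[0,0,0],0],[[0,0,0],0]]' - 6;  python3 - <<'E'
from h import *
go(); snap('wrist','w8.png')
E
python3 -m pendant '[[[0,0,0],0],[[0,0,0],0],[[0,0,0],0]]' - 4;  python3 - <<'E'
from h import *
go(); snap('wrist','w9.png'); cv2.imwrite('pics/w89.png',np.hstack([cv2.imread(f'pics/w{i}.png')[100:340,130:430] for i in (8,9)]))
E
```

```text
time: 11.12
tool_pos: [0.471, 0.2434, 0.0675]
tool_rot: [3.141, -0.001, -0.18]
contact_force: [0.8, 0.1, -4.1]
opening: 0.0602
t 11.12 p [0.471  0.2434 0.0675] yaw -10.3 q6 2.08 F [ 0.8  0.1 -4.1] T [ 0.06  0.08 -0.01] op 0.0602
time: 11.42
tool_pos: [0.471, 0.2434, 0.0675]
tool_rot: [3.141, -0.001, -0.18]
contact_force: [0.3, 0.1, -3.9]
opening: 0.0598
t 11.42 p [0.471  0.2434 0.0675] yaw -10.3 q6 2.08 F [ 0.3  0.1 -3.9] T [ 0.07  0.11 -0.01] op 0.0598
```

View pics/w89.png

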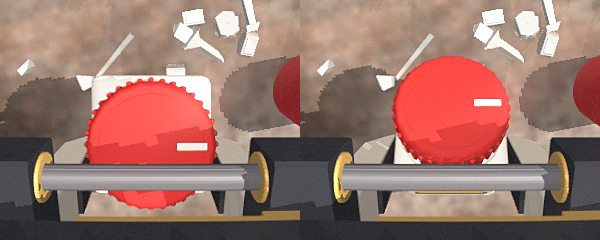

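It swings nicely, tipping with the lid toward tool +x. I'll let it go on at 4 N.

```bash
python3 -m pendant '[[[0,0,0],0],[[0,0,0],0],[[0,0,0],0],[[0,0,0],0],[[0,0,0],0],[[0,0,0],0]]' - 4;  python3 - <<'E'
from h import *
go(); snap('wrist','w10.png'); snap('side','s10.png')
a=cv2.resize(cv2.imread('pics/s10.png')[210:360,180:380],None,fx=4,fy=4,interpolation=2); cv2.imwrite('pics/s10z.png',a)
E
```

```text
time: 11.97
tool_pos: [0.471, 0.2435, 0.0675]
tool_rot: [3.141, -0.001, -0.18]
contact_force: [0.1, 0.0, -3.5]
opening: 0.0606
t 11.97 p [0.471  0.2435 0.0675] yaw -10.3 q6 2.08 F [ 0.1  0.  -3.5] T [0.03 0.05 0.02] op 0.0606
```

View pics/s10z.png

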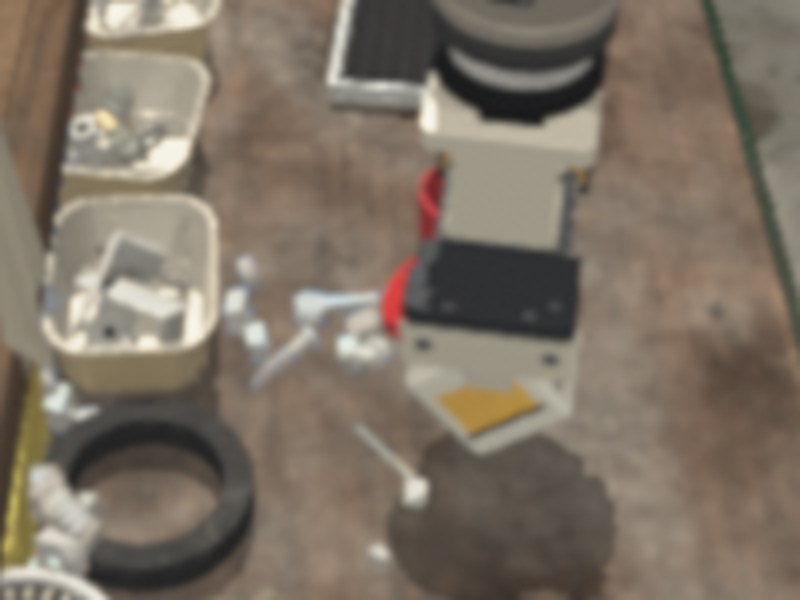

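View pics/w10.png

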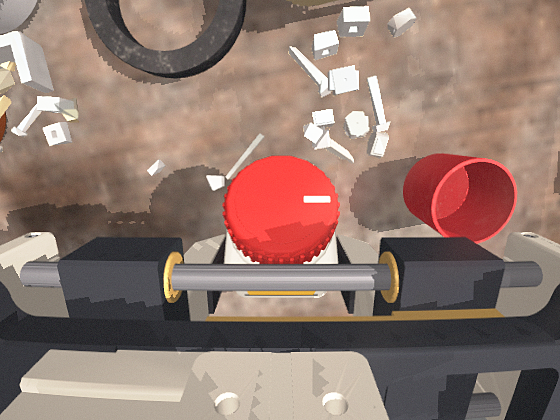

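```bash
python3 -m pendant '[[[-10,0,0],0],[[-25,0,0],0],[[-40,0,0],0],[[-50,0,0],0],[[-50,0,3],0],[[-50,0,7],0],[[-50,0,11],0],[[-50,0,14],0],[[-50,0,16],0],[[-50,0,17],0]]' - 4;  python3 - <<'E'
from h import *
go(); snap('wrist','w11.png'); snap('side','s11.png')
a=cv2.resize(cv2.imread('pics/s11.png')[210:360,200:400],None,fx=2.8,fy=2.8,interpolation=2); cv2.imwrite('pics/s11z.png',np.vstack([a,cv2.imread('pics/w11.png')[140:320]]))
E
```

```text
time: 12.9
tool_pos: [0.4235, 0.2525, 0.0508]
tool_rot: [-3.141, -0.003, -0.181]
contact_force: [0.2, -0.7, 5.1]
opening: 0.0597
t 12.9 p [0.4235 0.2525 0.0508] yaw -10.4 q6 2.14 F [ 0.2 -0.7  5.1] T [-0.12 -0.03  0.04] op 0.0597
```

View pics/s11z.png

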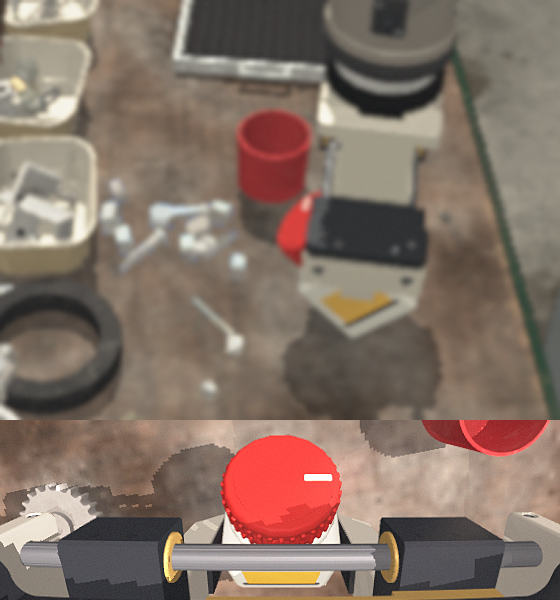

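```bash
python3 -m pendant '[[[5,0,0],0],[[10,0,0],0],[[15,0,0],0],[[20,0,0.5],0],[[25,0,2],0],[[30,0,3],0],[[33,0,4],0],[[33,0,4],0]]' - 4;  python3 - <<'E'
from h import *
go(); snap('wrist','w12.png'); snap('side','s12.png')
a=cv2.resize(cv2.imread('pics/s12.png')[210:360,200:400],None,fx=2.8,fy=2.8,interpolation=2); cv2.imwrite('pics/s12z.png',np.vstack([a,cv2.imread('pics/w12.png')[140:320]]))
E
```

```text
time: 13.67
tool_pos: [0.4565, 0.2464, 0.0465]
tool_rot: [-3.141, -0.003, -0.181]
contact_force: [-0.1, -0.5, -3.2]
opening: 0.0599
t 13.67 p [0.4565 0.2464 0.0465] yaw -10.4 q6 2.1 F [-0.1 -0.5 -3.2] T [0.02 0.03 0.01] op 0.0599
```

View pics/s12z.png

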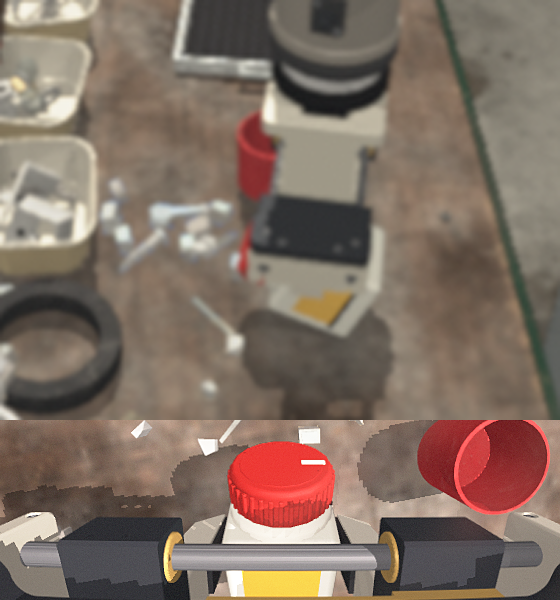

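```bash
python3 -m pendant '[[[5,0,2],0],[[10,0,4.5],0],[[15,0,7],0],[[20,0,10],0],[[25,0,13],0],[[28,0,16],0],[[29,0,17],0],[[29,0,18],0]]' - 4;  python3 - <<'E'
from h import *
go(); snap('wrist','w13.png'); snap('side','s13.png')
a=cv2.resize(cv2.imread('pics/s13.png')[210:360,200:400],None,fx=2.8,fy=2.8,interpolation=2); cv2.imwrite('pics/s13z.png',np.vstack([a,cv2.imread('pics/w13.png')[140:320]]))
E
```

```text
time: 14.43
tool_pos: [0.4848, 0.2412, 0.0289]
tool_rot: [-3.141, -0.003, -0.181]
contact_force: [-2.7, -0.9, 3.8]
opening: 0.0603
t 14.43 p [0.4848 0.2412 0.0289] yaw -10.4 q6 2.07 F [-2.7 -0.9  3.8] T [-0.11  0.35  0.03] op 0.0603
```

View pics/s13z.png

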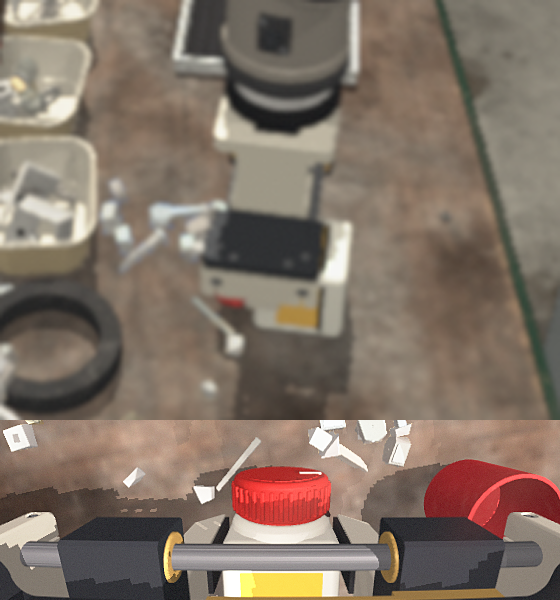

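```bash
python3 -m pendant '[[[0,0,0],0],[[0,0,0],0],[[0,0,0],0],[[0,0,0],0],[[0,0,0],0],[[-10,0,0],0],[[-20,0,5],0],[[-30,0,12],0],[[-33,0,17],0],[[-33,0,17],0]]' 1 4;  python3 - <<'E'
from h import *
go(); snap('wrist','w14.png'); snap('side','s14.png')
a=cv2.resize(cv2.imread('pics/s14.png')[210:360,200:400],None,fx=2.8,fy=2.8,interpolation=2); cv2.imwrite('pics/s14z.png',np.vstack([a,cv2.imread('pics/w14.png')[140:320]]))
s=robot.observe(); R=Rn.from_euler('xyz',s['tool_rot']).as_matrix(); tx=R[:,0]; ty=R[:,1]
b=np.array([.4848,.2412,0.])-tx*.050
for d in (0,62,90): print(d, proj('wrist',b+tx*d/1000-ty*.03+[0,0,.06]),proj('wrist',b+tx*d/1000+ty*.03+[0,0,.06]))
E
```

```text
time: 15.37
tool_pos: [0.4501, 0.2472, 0.0107]
tool_rot: [3.141, -0.0, -0.18]
contact_force: [-0.3, -0.7, 0.0]
opening: 0.0918
t 15.37 p [0.4501 0.2472 0.0107] yaw -10.3 q6 2.1 F [-0.3 -0.7  0. ] T [ 0.03 -0.02  0.05] op 0.0918
0 [211.36870705 332.34273009] [346.65732703 332.368067  ]
62 [200.54790896 195.86712062] [356.95127381 195.85553613]
90 [195.49808075 120.25854851] [361.75766559 120.21539962]
```

View pics/s14z.png

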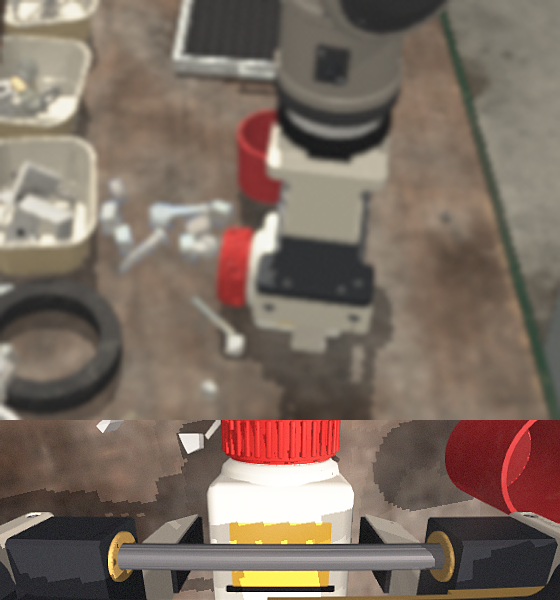

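View pics/w14.png

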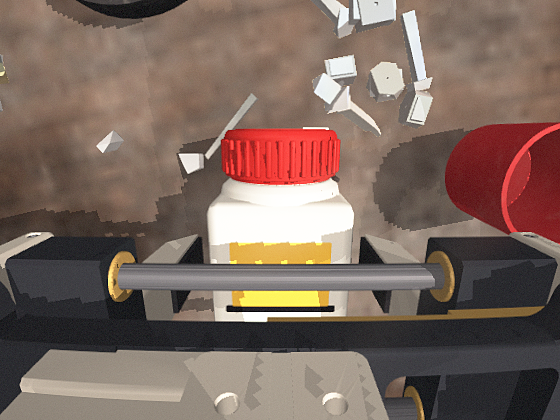

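The pot lies flat on its side with the lid toward tool +x (lid at (282,155)) and the fingers straddle its bottom end. I'll grip lightly and lift so it swings lid-down.

```bash
python3 -m pendant '[[[0,0,0],0],[[0,0,0],0],[[0,0,0],0],[[0,0,0],0],[[0,0,0],0],[[0,0,0],0],[[0,0,0],0]]' 0.4 5; python3 -m pendant '[[[0,0,-5],0],[[0,0,-12],0],[[0,0,-20],0],[[0,0,-30],0],[[0,0,-40],0],[[0,0,-50],0],[[0,0,-60],0],[[0,0,-70],0],[[0,0,-70],0],[[0,0,-70],0]]' - 4; python3 - <<'E'
from h import *
go(); snap('wrist','w15.png'); snap('side','s15.png')
a=cv2.resize(cv2.imread('pics/s15.png')[190:340,200:400],None,fx=2.8,fy=2.8,interpolation=2); cv2.imwrite('pics/s15z.png',np.vstack([a,cv2.imread('pics/w15.png')[140:320]]))
E
```

```text
time: 16.05
tool_pos: [0.4522, 0.2473, 0.0117]
tool_rot: [-3.141, -0.003, -0.181]
contact_force: [0.5, -0.2, 1.0]
opening: 0.0602
time: 16.88
tool_pos: [0.4524, 0.2474, 0.0825]
tool_rot: [-3.14, -0.004, -0.181]
contact_force: [0.4, 0.2, -3.6]
opening: 0.06
t 16.88 p [0.4524 0.2474 0.0825] yaw -10.4 q6 2.1 F [ 0.4  0.2 -3.6] T [0.03 0.07 0.07] op 0.06
```

View pics/s15z.png

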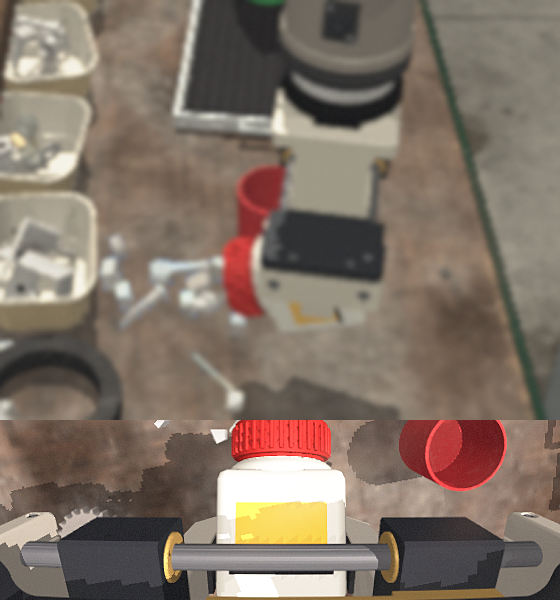

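```bash
python3 -m pendant '[[[0,0,0],0],[[0,0,0],0],[[0,0,0],0],[[0,0,-5],0],[[0,0,-5],0],[[0,0,-5],0]]' - 4; python3 - <<'E'
from h import *
go(); snap('wrist','w16.png'); snap('side','s16.png')
a=cv2.resize(cv2.imread('pics/s16.png')[190:340,200:400],None,fx=2.8,fy=2.8,interpolation=2); cv2.imwrite('pics/s16z.png',np.vstack([a,cv2.imread('pics/w16.png')[140:320]]))
E
```

```text
time: 17.48
tool_pos: [0.4519, 0.2473, 0.0868]
tool_rot: [-3.141, -0.003, -0.181]
contact_force: [0.1, -0.1, -3.7]
opening: 0.0602
t 17.48 p [0.4519 0.2473 0.0868] yaw -10.4 q6 2.1 F [ 0.1 -0.1 -3.7] T [0.12 0.05 0.01] op 0.0602
```

View pics/s16z.png

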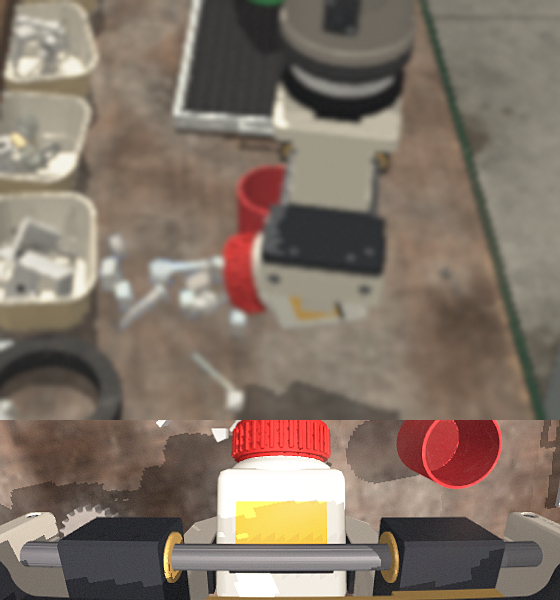

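Stuck at about 10–15°. I'll drop the force to 3 N, and tap upward if that is not enough.

```bash
python3 -m pendant '[[[0,0,0],0],[[0,0,0],0],[[0,0,0],0],[[0,0,0],0]]' - 3; python3 - <<'E'
from h import *
go(); snap('wrist','w17.png'); snap('side','s17.png')
a=cv2.resize(cv2.imread('pics/s17.png')[190:340,200:400],None,fx=2.8,fy=2.8,interpolation=2); cv2.imwrite('pics/s17z.png',np.vstack([a,cv2.imread('pics/w17.png')[140:320]]))
E
```

```text
time: 17.92
tool_pos: [0.4515, 0.2471, 0.0864]
tool_rot: [-3.141, -0.002, -0.181]
contact_force: [0.1, -0.4, -3.9]
opening: 0.0597
t 17.92 p [0.4515 0.2471 0.0864] yaw -10.4 q6 2.1 F [ 0.1 -0.4 -3.9] T [ 0.02  0.07 -0.01] op 0.0597
```

View pics/s17z.png

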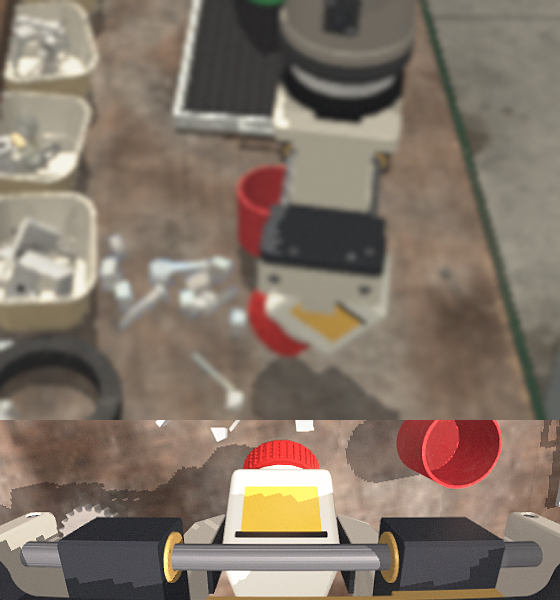

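```bash
python3 -m pendant '[[[0,0,0],0],[[0,0,0],0],[[0,0,0],0],[[0,0,0],0],[[0,0,0],0],[[0,0,0],0]]' - 3; python3 - <<'E'
from h import *
go(); snap('wrist','w18.png'); snap('side','s18.png')
a=cv2.resize(cv2.imread('pics/s18.png')[190:340,200:400],None,fx=2.8,fy=2.8,interpolation=2); cv2.imwrite('pics/s18z.png',np.vstack([a,cv2.imread('pics/w18.png')[140:320]]))
E
```

```text
time: 18.52
tool_pos: [0.4517, 0.2472, 0.0864]
tool_rot: [-3.141, -0.002, -0.181]
contact_force: [-0.3, 0.0, -4.0]
opening: 0.0596
t 18.52 p [0.4517 0.2472 0.0864] yaw -10.4 q6 2.1 F [-0.3  0.  -4. ] T [ 0.08 -0.    0.02] op 0.0596
```

View pics/s18z.png

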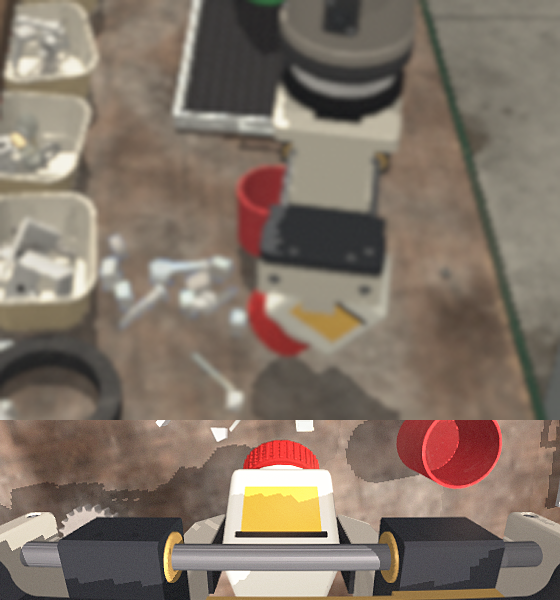

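```bash
python3 -m pendant '[[[0,0,8],0],[[0,0,16],0],[[0,0,23],0],[[0,0,28],0],[[0,0,31],0],[[0,0,33],0],[[0,0,34],0]]' - 3; python3 - <<'E'
from h import *
go()
E
```

```text
time: 19.2
tool_pos: [0.4518, 0.2472, 0.0524]
tool_rot: [-3.141, -0.003, -0.181]
contact_force: [-0.8, 1.2, 4.1]
opening: 0.06
t 19.2 p [0.4518 0.2472 0.0524] yaw -10.4 q6 2.1 F [-0.8  1.2  4.1] T [0.09 0.27 0.03] op 0.06
```

```bash
python3 -m pendant '[[[5,0,0],0],[[10,0,0],0],[[15,0,0],0],[[20,0,0],0],[[25,0,0],0],[[30,0,0],0]]' - 3; python3 - <<'E'
from h import *
go(); snap('wrist','w19.png'); snap('side','s19.png')
a=cv2.resize(cv2.imread('pics/s19.png')[190:340,200:400],None,fx=2.8,fy=2.8,interpolation=2); cv2.imwrite('pics/s19z.png',np.vstack([a,cv2.imread('pics/w19.png')[140:320]]))
E
```

```text
time: 19.7
tool_pos: [0.4817, 0.2416, 0.0521]
tool_rot: [-3.141, -0.002, -0.181]
contact_force: [-0.9, -0.4, -2.3]
opening: 0.06
t 19.7 p [0.4817 0.2416 0.0521] yaw -10.4 q6 2.08 F [-0.9 -0.4 -2.3] T [ 0.01  0.22 -0.02] op 0.06
```

View pics/s19z.png

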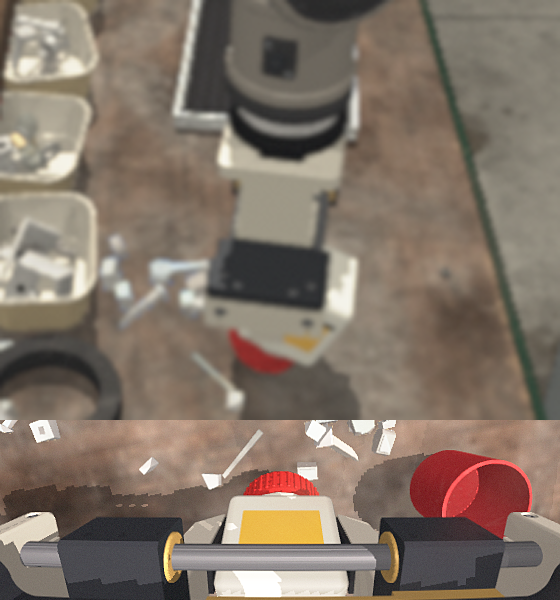

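```bash
cat >> h.py <<'E'
def model(g=17,off=0):
    """rows: tilt, projections in wrist image of upper face shoulder edge, bottom edge, lid far edge upper"""
    s=robot.observe(); R=Rn.from_euler('xyz',s['tool_rot']).as_matrix(); tx=R[:,0]; ty=R[:,1]
    G=np.array(s['tool_pos'])-R[:,2]*.019; c=robot.calibration('wrist')
    for th in range(0,100,10):
        t=np.radians(th); out=[]
        for a,b,w in [(62-g,30,30),(0-g,30,30),(90-g,27,0),(70-g,27,0),(0-g,-30,30)]:
            b=b-off
            x=a*np.cos(t)+b*np.sin(t); z=-a*np.sin(t)+b*np.cos(t)
            P=G+tx*x/1000+np.array([0,0,z/1000])
            out.append(np.round(np.r_[proj('wrist',P-ty*w/1000,c),proj('wrist',P+ty*w/1000,c)[0]],0).astype(int).tolist())
        print(th,out)
E
python3 -c "
from h import *
model()"
```

```text
0 [[200, 197, 357], [211, 334, 347], [278, 121, 278], [278, 175, 278], [232, 271, 326]]
10 [[204, 182, 353], [208, 327, 349], [278, 113, 278], [278, 162, 278], [232, 281, 327]]
20 [[209, 171, 348], [207, 318, 350], [279, 112, 279], [279, 155, 279], [231, 290, 328]]
30 [[214, 165, 344], [205, 306, 352], [279, 116, 279], [279, 152, 279], [230, 299, 329]]
40 [[218, 163, 340], [204, 293, 353], [279, 123, 279], [279, 154, 279], [229, 308, 330]]
50 [[222, 165, 336], [204, 278, 353], [279, 134, 279], [279, 158, 279], [227, 317, 331]]
60 [[225, 169, 333], [205, 263, 352], [279, 146, 279], [279, 165, 279], [225, 324, 333]]
70 [[228, 176, 330], [206, 248, 351], [279, 160, 279], [279, 174, 279], [223, 330, 335]]
80 [[231, 184, 328], [208, 235, 349], [279, 174, 279], [279, 184, 279], [221, 335, 337]]
90 [[233, 194, 326], [210, 224, 347], [280, 190, 280], [279, 196, 279], [218, 338, 339]]
```

View pics/w19.png

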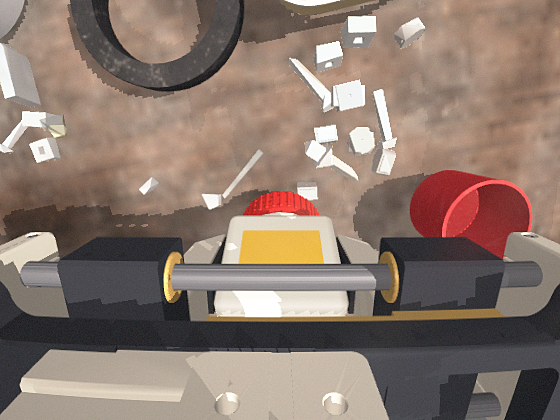

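```bash
python3 - <<'E'
from h import *
a=cv2.resize(cv2.imread('pics/w19.png')[180:330,200:360],None,fx=2.5,fy=2.5,interpolation=2)
b=cv2.resize(cv2.imread('pics/w18.png')[150:300,200:360],None,fx=2.5,fy=2.5,interpolation=2)
c=cv2.resize(cv2.imread('pics/s19.png')[250:350,240:346],None,fx=3.75,fy=3.75,interpolation=2)
d=cv2.resize(cv2.imread('pics/s18.png')[240:340,260:366],None,fx=3.75,fy=3.75,interpolation=2)
print(a.shape,c.shape)
o=np.vstack([np.hstack([a,c[:375]]),np.hstack([b,d[:375]])]); o=cv2.resize(o,None,fx=.78,fy=.78); cv2.imwrite('pics/cmp.png',o); print(o.shape)
E
```

```text
(375, 400, 3) (375, 398, 3)
(585, 622, 3)
```

View pics/cmp.png

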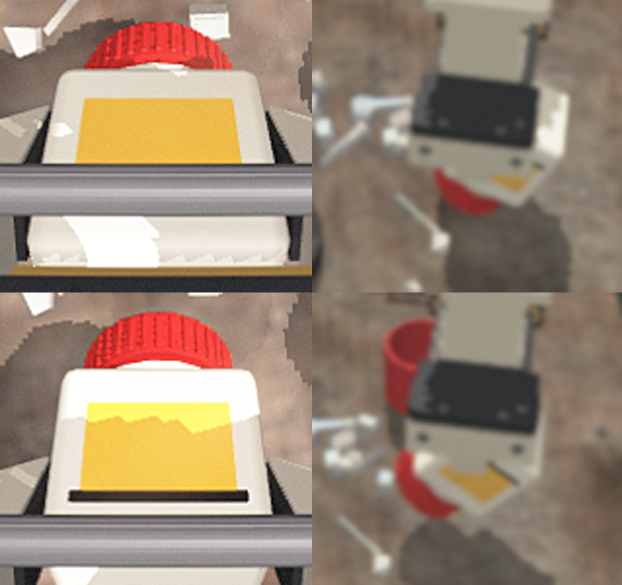

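```bash
cat >> h.py <<'E'
def fitpose(feats,x0=(50,0,0)):
    """feats: list of (a,b,w or None, ypx, halfwidth px or None); returns theta, grip coords (g axial, off)"""
    from scipy.optimize import least_squares
    s=robot.observe(); R=Rn.from_euler('xyz',s['tool_rot']).as_matrix(); tx=R[:,0]; ty=R[:,1]
    G=np.array(s['tool_pos'])-R[:,2]*.019; c=robot.calibration('wrist')
    def f(p):
        t=np.radians(p[0]); r=[]
        for a,b,w,y,wp in feats:
            A=a-p[1]; B=b-p[2]
            P=G+tx*(A*np.cos(t)+B*np.sin(t))/1000+np.array([0,0,(-A*np.sin(t)+B*np.cos(t))/1000])
            if y is not None: r.append(proj('wrist',P,c)[1]-y)
            if wp is not None: r.append(proj('wrist',P+ty*w/1000,c)[0]-proj('wrist',P-ty*w/1000,c)[0]-wp)
        return np.array(r)
    q=least_squares(f,x0); print('tilt %.1f g %.1f off %.1f'%tuple(q.x),'res',np.round(q.fun,1))
    t=np.radians(q.x[0])
    low=[]
    for a,b,n in [(90,27,'lid+'),(90,-27,'lid-'),(0,30,'bot+'),(0,-30,'bot-')]:
        A=a-q.x[1];B=b-q.x[2]; print(n,'dx %.0f z %.1f'%(A*np.cos(t)+B*np.sin(t),G[2]*1000-A*np.sin(t)+B*np.cos(t)))
    return q.x
E
python3 - <<'E'
from h import *
s=robot.observe(); R=Rn.from_euler('xyz',s['tool_rot']).as_matrix()
z=s['tool_pos'][2]+.0493
for p in [(280,242),(280,308),(280,203),(280,185),(280,128)]:
    P=at_z('wrist',p,z if p[1]>190 else z-.003); print(p,round(1000*(P-s['tool_pos'])@R[:,0]+17,1))
for p in [((230,242),(330,242)),((226,308),(334,308))]:
    print(1000*np.linalg.norm(at_z('wrist',p[0],z)-at_z('wrist',p[1],z)))
E
```

```text
(280, 242) 43.9
(280, 308) 13.9
(280, 203) 59.8
(280, 185) 66.2
(280, 128) 87.6
39.62103909613631
45.96532737675343
```

```bash
python3 - <<'E'
from h import *
print('w18 (heights offset by 34mm)'); fitpose([(46,30,20,206.4,72),(16,30,23,254,92),(61,30,30,189.5,None),(90,27,0,160,None)])
print('w19'); fitpose([(46,30,20,230.3,77),(61,30,30,216,None),(90,27,0,191,None)])
E
```

```text
w18 (heights offset by 34mm)
tilt 55.1 g 13.7 off 19.2 res [ 1.2 -0.9 -0.2  0.5 -1.2  0.1]
lid+ dx 50 z 13.1
lid- dx 6 z -17.8
bot+ dx 1 z 88.6
bot- dx -48 z 54.3
w19
tilt 70.1 g 34.8 off 14.3 res [ 1.1 -0.1 -1.7  0.6]
lid+ dx 31 z 23.7
lid- dx -20 z 5.3
bot+ dx 3 z 109.3
bot- dx -53 z 88.8
```

The fit gives the pot at about 70° toward lid-down, with its lid edge on the bench behind the grip. Moving down and along +x should finish the turn.

```bash
python3 -m pendant '[[[5,0,2],0],[[10,0,4.5],0],[[15,0,7.5],0],[[19,0,10],0],[[21,0,12],0],[[21,0,13],0],[[21,0,13],0]]' - 3; python3 - <<'E'
from h import *
go(); snap('wrist','w20.png'); snap('side','s20.png')
a=cv2.resize(cv2.imread('pics/s20.png')[220:340,200:360],None,fx=3.5,fy=3.5,interpolation=2); cv2.imwrite('pics/s20z.png',np.vstack([a,cv2.imread('pics/w20.png')[160:330]]))
E
```

```text
time: 20.38
tool_pos: [0.5036, 0.2377, 0.0393]
tool_rot: [-3.141, -0.004, -0.181]
contact_force: [2.2, -1.5, 1.8]
opening: 0.06
t 20.38 p [0.5036 0.2377 0.0393] yaw -10.4 q6 2.06 F [ 2.2 -1.5  1.8] T [-0.15 -0.31 -0.02] op 0.06
```

View pics/s20z.png

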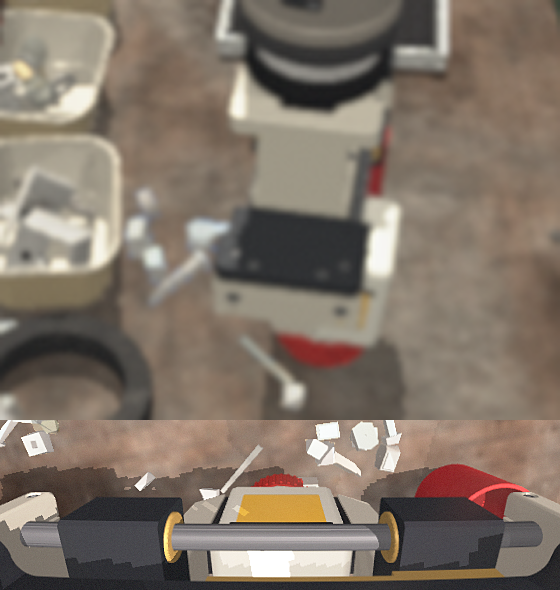

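```bash
python3 -m pendant '[[[0,0,1],0],[[0,0,1],0],[[0,0,1],0],[[0,0,1],0],[[0,0,1],0],[[0,0,0],0],[[0,0,0],0]]' 1 3; python3 - <<'E'
from h import *
go(); snap('wrist','w21.png'); snap('side','s21.png')
a=cv2.resize(cv2.imread('pics/s21.png')[220:340,200:360],None,fx=3.5,fy=3.5,interpolation=2); cv2.imwrite('pics/s21z.png',np.vstack([a,cv2.imread('pics/w21.png')[160:330]]))
model(g=35)
E
```

```text
time: 21.07
tool_pos: [0.5032, 0.2378, 0.0395]
tool_rot: [-3.141, -0.004, -0.181]
contact_force: [0.0, 0.6, -0.3]
opening: 0.0913
t 21.07 p [0.5032 0.2378 0.0395] yaw -10.4 q6 2.06 F [ 0.   0.6 -0.3] T [ 0.03 -0.02  0.01] op 0.0913
0 [[203, 241, 354], [214, 366, 344], [278, 170, 278], [278, 220, 278], [233, 296, 325]]
10 [[205, 226, 352], [210, 366, 347], [278, 157, 278], [279, 206, 279], [232, 308, 326]]
20 [[208, 213, 349], [206, 361, 351], [279, 150, 279], [279, 195, 279], [231, 320, 328]]
30 [[211, 203, 346], [203, 353, 354], [279, 148, 279], [279, 188, 279], [229, 331, 330]]
40 [[214, 196, 343], [200, 340, 357], [279, 150, 279], [279, 184, 279], [227, 341, 332]]
50 [[218, 192, 340], [197, 324, 359], [279, 155, 279], [279, 183, 279], [224, 350, 334]]
60 [[220, 191, 337], [196, 304, 360], [279, 163, 279], [279, 185, 279], [221, 358, 337]]
70 [[223, 192, 335], [196, 282, 360], [279, 172, 279], [279, 189, 279], [218, 363, 340]]
80 [[226, 195, 333], [197, 260, 359], [279, 183, 279], [279, 195, 279], [214, 366, 343]]
90 [[228, 200, 331], [199, 239, 358], [279, 195, 279], [279, 202, 279], [210, 366, 347]]
```

View pics/s21z.png

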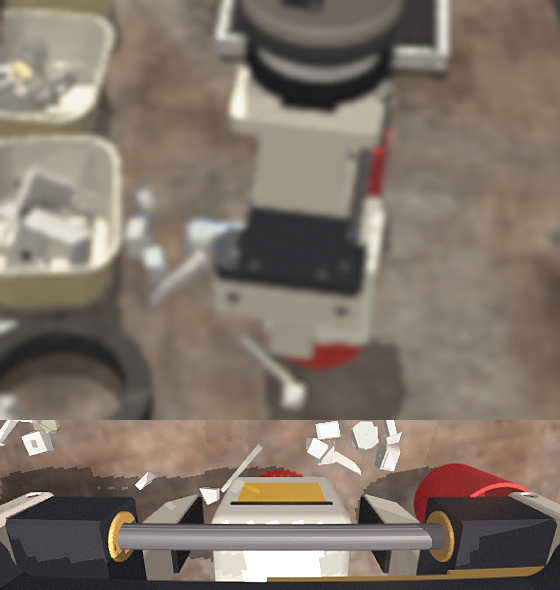

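```bash
python3 -m pendant '[[[0,0,-15],0],[[0,0,-40],0],[[0,0,-75],0],[[0,0,-100],0],[[0,0,-100],0]]' ; python3 - <<'E'
from h import *
go(); snap('wrist','w22.png'); snap('side','s22.png')
a=cv2.resize(cv2.imread('pics/s22.png')[220:340,200:360],None,fx=3.5,fy=3.5,interpolation=2); cv2.imwrite('pics/s22z.png',a)
E
```

```text
time: 21.58
tool_pos: [0.5057, 0.2387, 0.145]
tool_rot: [-3.136, -0.013, -0.181]
contact_force: [1.9, 0.7, -0.3]
opening: 0.0918
t 21.58 p [0.5057 0.2387 0.145 ] yaw -10.4 q6 2.06 F [ 1.9  0.7 -0.3] T [ 0.06 -0.05  0.04] op 0.0918
```

View pics/s22z.png

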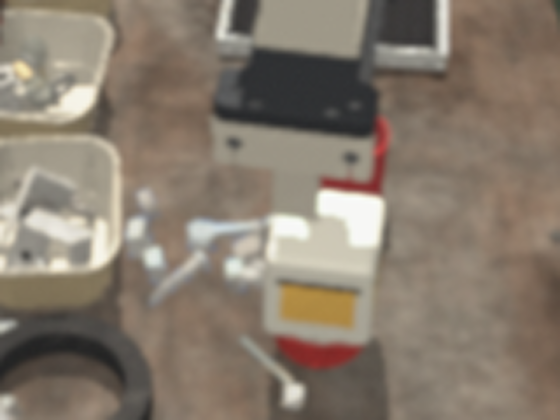

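View pics/w22.png

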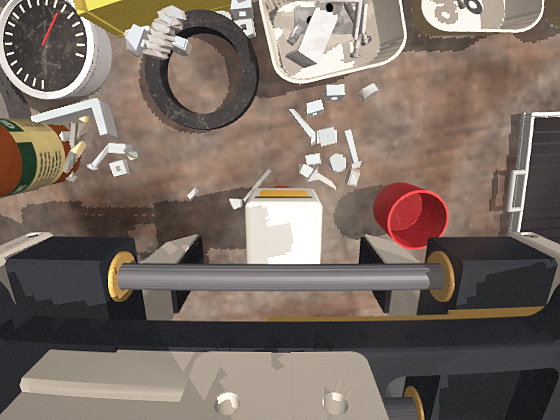

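The pot stands upside down on its lid on the bench. I'll locate it for a centred firm grip.

```bash
python3 - <<'E'
from h import *
go(); s=robot.observe(); R=Rn.from_euler('xyz',s['tool_rot']).as_matrix()
A=at_z('wrist',(247,200),.09);B=at_z('wrist',(321,199),.09)
print(A,B,np.linalg.norm(A-B)); m=(A+B)/2; d=(B-A)/np.linalg.norm(B-A); n=np.array([d[1],-d[0],0]); n=-n if n[0]>0 else n
c=m+n*.03; print('centre',c,'yaw',np.degrees(np.arctan2(-n[1],-n[0])))
print('tool-frame offset',1000*R.T@(c-s['tool_pos']))
go((c[0],c[1],.049))
r=robot.find_in('top','pot'); 
robot.read_camera('top'); r=robot.find_in('top','pot'); print([(np.array(x['xy'])*[560,420],x['p']) for x in r])
E
```

```text
t 21.68 p [0.5032 0.2379 0.1404] yaw -10.4 q6 2.06 F [-0.6 -0.  -0. ] T [0.02 0.05 0.03] op 0.0917
[0.52720898 0.25772512 0.09      ] [0.51822341 0.204375   0.09      ] 0.0541015296088521
centre [0.49313286 0.23603267 0.09      ] yaw -9.560392248339815
tool-frame offset [-9.89610145  3.75694989 50.28711365]
t 21.68 p [0.5032 0.2379 0.1404] yaw -10.4 q6 2.06 F [-0.6 -0.  -0. ] T [0.02 0.05 0.03] op 0.0917
(np.float64(0.49313286084829455), np.float64(0.23603266940231316), 0.049) -> [-10.1   3.8  91.3] turn 
[(array([158.2  , 224.112]), 0.59)]
```

```bash
python3 -m pendant '[[[-11,4,20],0],[[-11,4,50],0],[[-11,4,80],0],[[-11,4,97],0],[[-11,4,99],0],[[-11,4,99],0],[[-11,4,99],0]]' 1; python3 -m pendant '[[[0,0,0],0],[[0,0,0],0],[[0,0,0],0],[[0,0,0],0],[[0,0,0],0],[[0,0,0],0],[[0,0,0],0]]' 0.4 20;python3 -m pendant '[[[0,0,-5],0],[[0,0,-20],0],[[0,0,-45],0],[[0,0,-70],0],[[0,0,-90],0],[[0,0,-90],0]]' - 20; python3 - <<'E'
from h import *
t=(.463,-.086); yaw=-6.3
go((*t,.14,yaw)); snap('side','s23.png'); snap('wrist','w23.png')
a=cv2.resize(cv2.imread('pics/s23.png')[180:340,200:360],None,fx=2.6,fy=2.6,interpolation=2); cv2.imwrite('pics/s23z.png',np.hstack([a[:416],cv2.imread('pics/w23.png')[:416,150:420]]))
E
```

```text
time: 22.42
tool_pos: [0.4909, 0.2355, 0.0393]
tool_rot: [3.141, -0.002, -0.181]
contact_force: [-0.2, -0.3, 0.3]
opening: 0.0917
time: 23.0
tool_pos: [0.4914, 0.236, 0.0399]
tool_rot: [-3.141, -0.003, -0.181]
contact_force: [0.9, 3.1, 4.3]
opening: 0.0597
time: 23.5
tool_pos: [0.4929, 0.2364, 0.1335]
tool_rot: [-3.138, -0.008, -0.181]
contact_force: [0.9, -0.3, -3.4]
opening: 0.0597
t 23.5 p [0.4929 0.2364 0.1335] yaw -10.4 q6 2.06 F [ 0.9 -0.3 -3.4] T [ 0.06 -0.04  0.01] op 0.0597
(0.463, -0.086, 0.14, -6.3) -> [ 28.8 322.5  -7.3] turn -4.1
```

View pics/s23z.png

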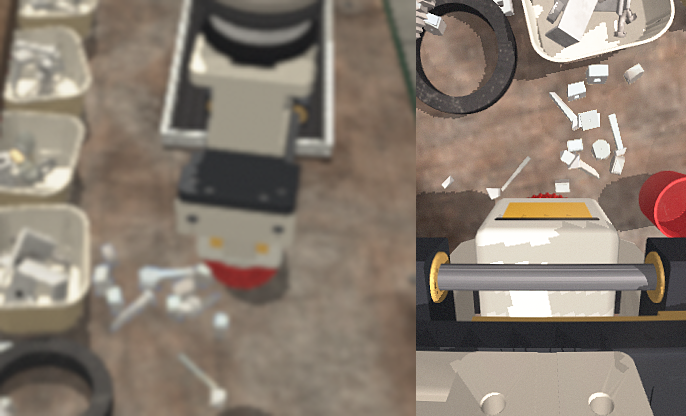

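```bash
python3 -m pendant '[[[2,15,-5],0],[[4,40,-10],0],[[7,75,-10],-1],[[10,110,-10],-2],[[13,145,-10],-3],[[17,180,-10],-4],[[20,215,-10],-4],[[24,250,-10],-4],[[26,285,-10],-4],[[28,310,-10],-4]]' - 20;  python3 - <<'E'
from h import *
go((.463,-.086,.07,-6.3))
E
```

```text
time: 24.43
tool_pos: [0.4604, -0.0765, 0.1374]
tool_rot: [-3.141, 0.002, -0.113]
contact_force: [0.4, -0.1, -4.1]
opening: 0.0598
t 24.43 p [ 0.4604 -0.0765  0.1374] yaw -6.5 q6 1.35 F [ 0.4 -0.1 -4.1] T [ 0.04  0.03 -0.  ] op 0.0598
(0.463, -0.086, 0.07, -6.3) -> [ 3.8  9.2 67.4] turn -0.2
```

```bash
python3 -m pendant '[[[3,9,10],0],[[3,9,25],0],[[3,9,45],0],[[3,9,60],0],[[3,9,70],0],[[3,9,75],0],[[3,9,75],0]]' - 20;  python3 - <<'E'
from h import *
go(); snap('side','s24.png'); snap('top','t24.png'); snap('wrist','w24.png')
a=cv2.resize(cv2.imread('pics/s24.png')[130:260,220:370],None,fx=3,fy=3,interpolation=2)
b=cv2.resize(cv2.imread('pics/t24.png')[170:300,240:390],None,fx=3,fy=3,interpolation=2); cv2.imwrite('pics/p24.png',np.hstack([a,b])[:,:800])
E
```

```text
time: 25.02
tool_pos: [0.4605, -0.0847, 0.0598]
tool_rot: [-3.14, 0.007, -0.112]
contact_force: [-0.8, 0.1, -2.6]
opening: 0.0602
t 25.02 p [ 0.4605 -0.0847  0.0598] yaw -6.4 q6 1.34 F [-0.8  0.1 -2.6] T [0.06 0.02 0.07] op 0.0602
```

View pics/p24.png

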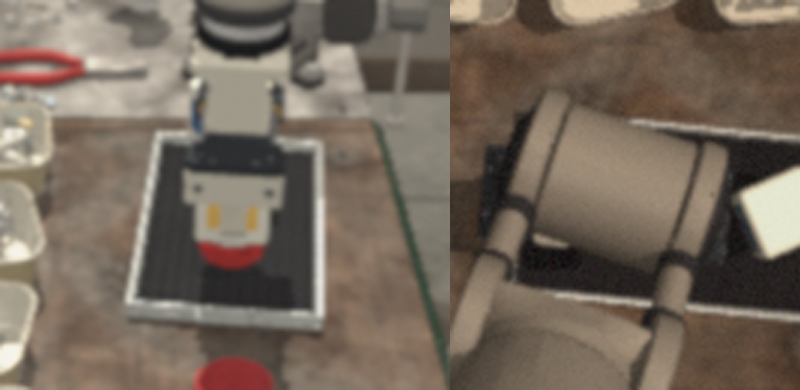

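View pics/w24.png

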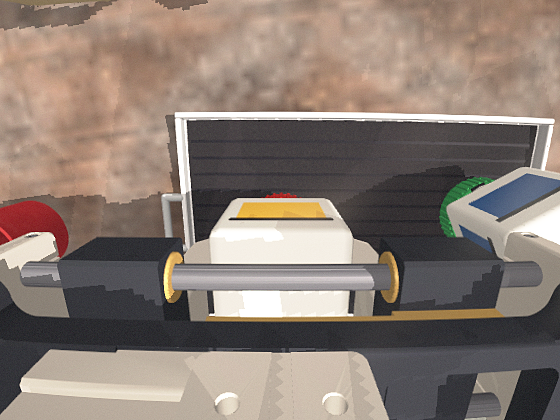

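```bash
python3 -m pendant '[[[0,0,4],0],[[0,0,8],0],[[0,0,11],0],[[0,0,12.5],0],[[0,0,13.5],0],[[0,0,13.5],0],[[0,0,13.5],0]]' - 20;  python3 - <<'E'
from h import *
go()
E
```

```text
time: 25.75
tool_pos: [0.4624, -0.0855, 0.0488]
tool_rot: [-3.141, 0.002, -0.112]
contact_force: [0.2, -0.5, -3.1]
opening: 0.0597
t 25.75 p [ 0.4624 -0.0855  0.0488] yaw -6.4 q6 1.34 F [ 0.2 -0.5 -3.1] T [ 0.03  0.04 -0.01] op 0.0597
```

```bash
python3 -m pendant '[[[0,0,1],0],[[0,0,2],0],[[0,0,3],0],[[0,0,4],0],[[0,0,4],0]]' - 20;  python3 - <<'E'
from h import *
go()
E
```

```text
time: 26.17
tool_pos: [0.4624, -0.0856, 0.045]
tool_rot: [-3.141, 0.002, -0.112]
contact_force: [-0.7, -0.0, -2.0]
opening: 0.0598
t 26.17 p [ 0.4624 -0.0856  0.045 ] yaw -6.4 q6 1.34 F [-0.7 -0.  -2. ] T [0.02 0.09 0.08] op 0.0598
```

```bash
python3 -m pendant '[[[0,0,0.5],0],[[0,0,1],0],[[0,0,1],0]]' - 20;  python3 - <<'E'
from h import *
go()
E
```

```text
time: 26.42
tool_pos: [0.4626, -0.0856, 0.0448]
tool_rot: [-3.142, 0.001, -0.112]
contact_force: [-3.3, 1.0, 8.3]
opening: 0.0601
t 26.42 p [ 0.4626 -0.0856  0.0448] yaw -6.4 q6 1.34 F [-3.3  1.   8.3] T [ 0.13  0.54 -0.05] op 0.0601
```

```bash
python3 -m pendant '[[[0,0,0],0],[[0,0,0],0],[[0,0,0],0],[[0,0,0],0],[[0,0,0],0],[[0,0,0],0]]' 1 5;  python3 -m pendant '[[[0,0,-15],0],[[0,0,-40],0],[[0,0,-75],0],[[0,0,-110],0],[[0,0,-140],0],[[0,0,-150],0]]'; python3 - <<'E'
from h import *
go((.463,.15,.2)); snap('side','s25.png'); snap('wrist','w25.png')
a=cv2.resize(cv2.imread('pics/s25.png')[130:260,220:370],None,fx=3,fy=3,interpolation=2)
cv2.imwrite('pics/p25.png',np.hstack([a,cv2.imread('pics/w25.png')[:390,100:440]]))
E
```

```text
time: 26.92
tool_pos: [0.4626, -0.0856, 0.0448]
tool_rot: [-3.141, 0.001, -0.112]
contact_force: [-0.2, 0.2, 0.2]
opening: 0.0909
time: 27.42
tool_pos: [0.4646, -0.0862, 0.1992]
tool_rot: [3.14, -0.006, -0.112]
contact_force: [1.7, 0.2, 0.1]
opening: 0.0919
t 27.42 p [ 0.4646 -0.0862  0.1992] yaw -6.4 q6 1.34 F [1.7 0.2 0.1] T [ 0.   -0.07  0.02] op 0.0919
(0.463, 0.15, 0.2) -> [ -28.  -234.5   -1.3] turn
```

View pics/p25.png

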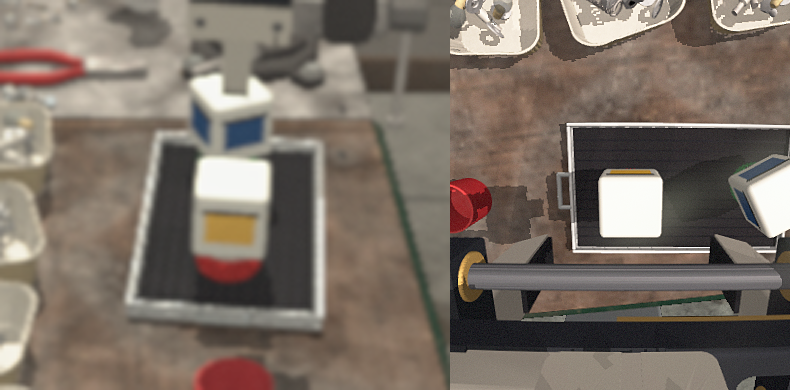

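```bash
python3 -m pendant '[[[-10,-30,-10],0],[[-20,-70,-20],0],[[-30,-110,-30],0],[[-30,-150,-30],0],[[-30,-190,-30],0],[[-30,-230,-30],0],[[-30,-270,-30],0],[[-30,-310,-30],0],[[-30,-310,-30],0]]'; python3 - <<'E'
from h import *
go(); im=snap('top','t26.png')
for n in ['pot','stored_pot','red_cup','tape_roll','tray','pliers']: print(n,[((np.array(x['xy'])*[560,420]).round(1),round(x['p'],2)) for x in robot.find_in('top',n)[:2]])
cv2.imwrite('pics/t26z.png',cv2.resize(cv2.imread('pics/t26.png')[140:300,130:450],None,fx=2.5,fy=2.5,interpolation=2))
E
```

```text
time: 28.27
tool_pos: [0.4679, 0.2313, 0.2243]
tool_rot: [-3.141, -0.002, -0.107]
contact_force: [-0.7, -0.4, -0.4]
opening: 0.0913
t 28.27 p [0.4679 0.2313 0.2243] yaw -6.1 q6 1.99 F [-0.7 -0.4 -0.4] T [ 0.01  0.03 -0.  ] op 0.0913
pot [(array([287.3, 240. ]), 0.9)]
stored_pot [(array([351.2, 238.4]), 0.74), (array([207.7, 235.3]), 0.7)]
red_cup [(array([209.5, 236.6]), 0.91), (array([314.3, 241.5]), 0.72)]
tape_roll [(array([156.7, 185.9]), 0.58)]
tray [(array([314.1, 242.4]), 0.72)]
pliers [(array([424.2, 182.7]), 0.86)]
```

View pics/t26z.png

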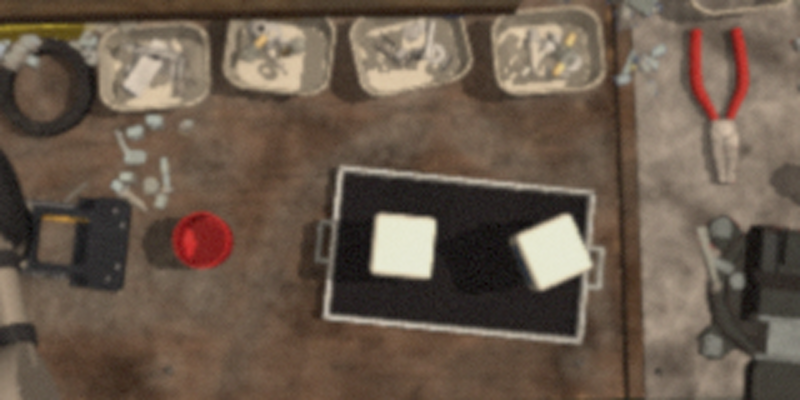

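```bash
python3 - <<'E'
from h import *
P=at_z('top',(291.2,238.4),.095); t=np.radians(-6.3); d=P[:2]-[.4552,-.1507]
print(P, 'tray xy', d@[np.cos(t),np.sin(t)], d@[-np.sin(t),np.cos(t)])
st(); print(robot.hand_in())
E
```

```text
[ 0.46239572 -0.08953965  0.095     ] tray xy 0.0004408775983536897 0.06158062122807824
time 28.6167
qpos [ 0.3001  0.3312  1.5416 -0.0029  1.2662  1.986 ]
tool_pos [0.4687 0.2241 0.2262]
tool_rot [ 3.1401 -0.0035 -0.1142]
contact_force [-1.2546  0.6005  0.6973]
torque [ 0.0755 -0.0009  0.0114]
opening 0.0918
the job is handed in; nothing more can be done
None
```

The yellow pot now stands upside down on its lid in the free half of the drip tray, and the job is handed in at about 28.6 s. I got no verdict.

**Lid:** I screwed it clockwise on the upright pot. Near the end the tool stopped sinking, and over the last 28° the pot turned with the lid, so I took it to be fully home.

**Turning over:** The moves only shift the tool and turn it about its own axis, so I turned the pot in two stages. A light off-centre grip let gravity and the bench lay it on its side. A grip near its bottom end then brought it over onto its lid on the bench. On the second lift it stuck at 10–15° and then slid in the fingers at 3 N. I finished that turn by dragging the lid edge along the bench.

**Placing:** I carried it over with a firm 20 N grip and set it down. It met the tray floor with an estimated 12 N, against the limit of 60 N.

**Last checks:**
- **Pot:** it looks upright on its lid at about (0, +62 mm) in the tray's frame, inside the rim.
- **Blue pot, cup, tape roll and pliers:** none looks moved in the last top picture.
- **Gripper:** it is clear of everything, with no contact force beyond noise.
- **Not rechecked:** I could not see the lid's turn once the pot was over. Nothing gripped or twisted the lid after it was screwed home.

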